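# Play beads back into the jewellery box

### The job

Put the three loose beads back in the open purple jewellery box: the large pink bead in the large middle dimple, the small white and the small blue bead in the two small dimples beside it (either way round), each set down gently so that it lies still. Then shut the lid fully so that its latch snaps, and leave the dressing table, the glass dome and the hairbrush where they are.

Things in the scene. Friction and masses are not known exactly. Their poses are not given: they have to be found in the camera images.
- box: purple plastic jewellery box, fixed; 150 mm (its x) by 230 mm (y), rim 80 mm and tray floor 50 mm above the table, walls 5 mm. Origin: centre of its underside; x axis from its front to the hinge at the back, z up. It stands turned, front to the robot's left. The open lid overhangs the dimples: come in leaning about 35 degrees, wrist on the front side, fingers pointing down and to the back; straight down hits the lid
- dimple_mid (a point): the large middle dimple: the point where the CENTRE of the pink bead lies when seated, 76.5 mm above the table. A shallow hollow, mouth 33 mm across, in the top of a round white boss 39 mm across and 12 mm high on the tray floor. Box frame: x +11, y 0 mm; the three dimples stand in a row along the box's y, 66 mm apart
- dimple_left (a point): the small left dimple: the point where the CENTRE of a small bead lies when seated, 73.5 mm above the table. A shallow hollow, mouth 25 mm across, in the top of a round white boss 31 mm across and 12 mm high on the tray floor. Box frame: x +11, y +66 mm; the three dimples stand in a row along the box's y, 66 mm apart
- dimple_right (a point): the small right dimple: the point where the CENTRE of a small bead lies when seated, 73.5 mm above the table. A shallow hollow, mouth 25 mm across, in the top of a round white boss 31 mm across and 12 mm high on the tray floor. Box frame: x +11, y -66 mm; the three dimples stand in a row along the box's y, 66 mm apart
- ring_rolls (a point): middle of the three padded ring rolls in the front of the tray (box x -68 to -26 mm, 200 mm long in y), which rise 13 mm above the tray floor; the toy rings stuck in them are fixed and rise to 27 mm above it. Nothing to do here
- lid (a joint): lid angle in rad: 0 shut, 1.06 open at its stop; starts at 0.95 to 1.05. Stiff hinge: it stays where it is left, about 2 N at the front edge moves it. In the last 15 mm a sprung latch tongue rides over the catch on the box front (press with about 8 N, then it snaps and the lid goes down). Lid: hollow shell 152 mm from hinge to front edge, 230 wide, 28 deep (25 inside); top 108 mm above the table when shut
- lid_hinge (a point): middle of the lid's hinge axis, which runs along the box's y at the back rim: box x +77, y 0 mm, 80 mm above the table. While the lid is open its highest edge is about 230 mm above the table; pass over or round it
- lid_edge (a point): point on the lid's outer face (its top when shut), mid-width, 15 mm from the front edge: 137 mm from the hinge along the lid, 28 mm out from its rim plane; moves with the lid. Push here to shut it: from behind while it stands open, then from above. x axis: along the lid towards the hinge; z: outward normal of that face
- bead_pink_center (a point): a pink plastic play bead, a smooth ball 44 mm across, about 45 g, loose, rolls easily; this point is its centre. It starts lying on the table (centre 22 mm above it)
- bead_white_center (a point): a white plastic play bead, a smooth ball 34 mm across, about 20 g, loose, rolls easily; this point is its centre. It starts lying on the table (centre 17 mm above it)
- bead_blue_center (a point): a blue plastic play bead, a smooth ball 34 mm across, about 20 g, loose, rolls easily; this point is its centre. It starts lying on the table (centre 17 mm above it)
- bead_pink: the large pink bead; origin on its surface, turns with it: use its centre point
- bead_white: the small white bead; origin on its surface, turns with it: use its centre point
- bead_blue: the small blue bead; origin on its surface, turns with it: use its centre point
- dome: clear glass display dome (88 mm across) with a flower inside on a dark wooden base 104 mm across, 138 mm high over its knob, loose; origin: centre of its underside. Not to be disturbed
- hairbrush: gold-coloured aluminium toy hairbrush, lying bristles up, 185 mm long, 52 mm wide, 24 mm high; origin under its neck, x axis towards the head. Loose, not to be disturbed
- dressing_table: wooden dolls' dressing table with a mirror, 112 mm wide, 50 mm deep, 151 mm high, loose; origin: centre of its footprint. Not to be disturbed

How it is judged:
By the outcome, as a careful person would: the job done as asked, in the order asked, and still so for the second after the job is handed in, with the robot touching nothing.
It also fails if it takes over 72 s, if anything falls off the work surface, if the arm or the gripper's body presses on something with over 40 N, if the wrist force passes 120 N, or if a joint passes its speed limit or range.

### The arm

A 6-joint arm with a two-finger parallel gripper is mounted at the origin on the work surface. World frame = base frame: x ahead of the robot, y to its left, z up, the work surface at z = 0. Lengths are in m, angles in rad, forces in N, time in s.
With the tool pointing down it reaches from about 0.35 to 0.975 m from the base axis. Payload 4.9 kg.
Tool frame: the origin (TCP) lies at the very end of the fingers, on their centre line; the grasp point (between the pads) lies 19 mm behind it (manip.hold_point_z is the distance from the TCP to the grasp point, in m); z points along the fingers, x is the direction in which the jaws open and shut, and the axes are right-handed (so a half turn about z gives the same grasp; the last joint's range is limited). The gripper opens to 85 mm and grips with 20 to 120 N. Pads are 22 mm wide; open, the fingers measure 114 mm over their backs; the gripper's body (76 mm by 85 mm) begins 54 mm behind the grasp point. The pads swing forward as they close: fully open they stand 13 mm farther back than shut.
Start: joints at [-1.314, 0.053, 1.613, -0, 1.476, -0.119], TCP at [0.229, -0.581, 0.231] pointing down, gripper open.
Joint ranges: [-3.01, 3.01], [-1.01, 2.22], [0.06, 2.58], [-1.02, 4.17], [0.09, 2.62], [-3.14, 3.14]. Speed limits (rad/s): [2.57, 2.57, 3.14, 3.14, 3.14, 3.14].

### API

Orientations are given as a unit quaternion [w, x, y, z].
In Python, from plant import manip gives the robot as it stands.
- The arm moves only by the shell command python3 -m handwheel 'ROWS' [OPENING]. ROWS is JSON, a list of rows, each an object of numbers: "dx", "dy", "dz": the shift along the tool's x, y, z in m; "ax", "ay", "az": the turn, a rotation vector about the tool's x, y, z in rad. In form: [{"dx": .., "dy": .., "dz": .., "ax": .., "ay": .., "az": ..}, ...]. A call has 1 to 5 rows; each row is the pose to reach, as a shift and turn from the pose commanded when the call began, along the tool's axes at that moment; what a row does not reach only later rows make up. A row lasts 1/8 s, in which the tool goes at most 62.5 mm and 10.7 degrees, less where a joint would pass 70% of its speed; a pose out of reach is approached as far as the arm can. A call with a gripper value outside its range is refused whole. OPENING is the closure in counts, from 0 (fully open) to 255 (shut), set as the call begins (- or left out, the last holds). The fingers move at their own pace and stop on an object; the grip force is fixed at half the most. Time passes only in rows, so rows that repeat a pose let the fingers close. It gives the time, the measured TCP pose, the force and the opening at its end, in the units of the state.
- manip.state(): the state, without advancing time (a new reading comes with each control period).
- manip.grab_frame(name): name is "scene" or "top"; returns a dict with "image" (420x560x3 uint8, blue, green, red), "z_map" (420x560 float32, m along the optical axis (not along the pixel's ray), 0 where there is no reading), "K" (3x3 intrinsics, pixels), "xyz" and "rotation" of the camera in the world. Camera axes: x right, y up, looking along -z (the intrinsics and any distortion apply to the point x, -y, -z); pixel columns grow to the right and rows downward; lengths in m; the calibration is good to about 2 mm. A picture is of the moment at which its call begins.
- manip.job_done(): hands the job in, once; it reports no verdict.
The state is a dict: "time": time; "joint_pos": joint angles; "joint_vel": joint speeds; "joint_efforts": joint torques, N m; "tool_pos": TCP position; "tool_rot": TCP orientation; "contact_force": force on the tool from outside, world axes, zero at the start; "ft_torque": the same for the moment, N m; "gripper_width": opening from 0.0 (shut) to 1.0 (fully open).
Only numpy, scipy, OpenCV 4.12 (cv2) and the standard library are available. Lean on these libraries where they do the work, as an engineer would, in place of code of your own. Each camera call takes 0.05 s, during which the arm holds its last target.

## Working session

There is one attempt and no reset: what is moved stays moved. The work goes in short steps, Python scripts to look and compute and a shell command to move; the robot and the scene stay as the last step left them, time stands still between calls to the robot, and variables do not carry over. Pictures are saved under pics/ and viewed, and the job is handed in when it is done.

```bash
ls; mkdir -p pics
python3 - <<'E'
from plant import manip
import cv2,numpy as np
print(manip.state())
for n in ("scene","top"):
    f=manip.grab_frame(n); cv2.imwrite(f"pics/{n}0.png",f["image"]); np.savez(f"{n}0.npz",**{k:np.array(v) for k,v in f.items()})
    print(n,f["K"],f["xyz"],f["rotation"],[k for k in f])
E
```

```text
pics
{'time': 0.0, 'joint_pos': array([-1.31401440e+00,  5.33617345e-02,  1.61430670e+00, -6.97562059e-06,
        1.47603140e+00, -1.19013755e-01]), 'joint_vel': array([ 0.00025061,  0.00096903,  0.00145481,  0.00032216, -0.00173464,
        0.00012066]), 'joint_efforts': array([-1.21643821e-03, -3.93693924e+01, -3.70175028e+01, -1.48644267e-04,
        7.16950977e-03, -7.68500740e-06]), 'tool_pos': array([ 0.22921051, -0.58076766,  0.23005243]), 'tool_rot': array([-6.89336749e-04,  8.26744189e-01, -5.62577049e-01, -7.96791087e-04]), 'contact_force': array([-0.77486432, -0.01496433,  0.18066986]), 'ft_torque': array([0.05108386, 0.00979564, 0.02267443]), 'gripper_width': 0.9995323164601323}
scene [[423.42091668   0.         277.13301425]
 [  0.         423.42091668 212.66645984]
 [  0.           0.           1.        ]] [ 0.51740868 -1.01539885  0.93524307] [ 0.91463818  0.40353311 -0.01690818 -0.0176673 ] ['image', 'z_map', 'K', 'xyz', 'rotation']
top [[387.17053644   0.         277.81984894]
 [  0.         387.17053644 214.52324895]
 [  0.           0.           1.        ]] [ 0.44644617 -0.08211845  1.05927891] [-0.70349925 -0.03187557  0.05238775  0.70804539] ['image', 'z_map', 'K', 'xyz', 'rotation']
```

View pics/scene0.png

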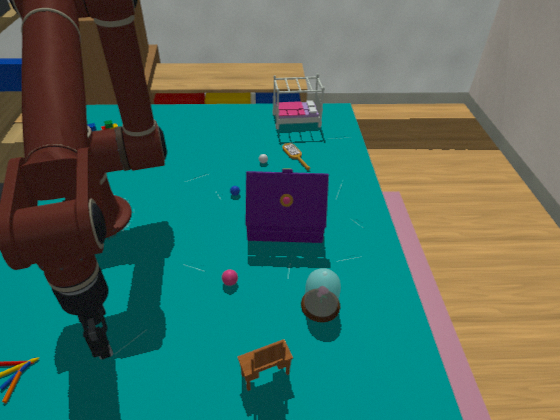

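View pics/top0.png

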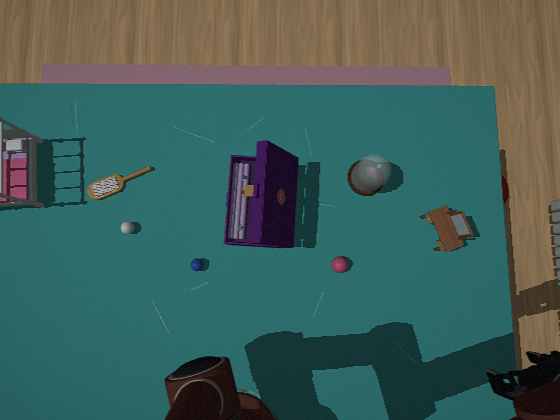

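The scene view shows pink (230,278), blue (235,190) and white (263,159) beads. In the top view they are at (341,264), (197,265) and (128,228), and the box is around (262,200) with its front to the image left.

```bash
cat > h.py <<'E'
import numpy as np,cv2
from scipy.spatial.transform import Rotation as R
def q2R(q): return R.from_quat([q[1],q[2],q[3],q[0]])
def cloud(f):
    K=f["K"];z=f["z_map"];v,u=np.mgrid[:z.shape[0],:z.shape[1]]
    x=(u-K[0,2])/K[0,0]*z;y=(v-K[1,2])/K[1,1]*z
    P=np.stack([x,-y,-z],-1)
    return P@q2R(f["rotation"]).as_matrix().T+np.array(f["xyz"])
def beads(f):
    hsv=cv2.cvtColor(f["image"],cv2.COLOR_BGR2HSV).astype(int);P=cloud(f)
    H,S,V=hsv[...,0],hsv[...,1],hsv[...,2]
    ok=(f["z_map"]>0)
    out={}
    for n,m,r in (("pink",(H>160)&(H<176)&(S>120)&(V>90),.022),("blue",(H>108)&(H<125)&(S>150),.017),("white",(S<60)&(V>110),.017)):
        m=(m&ok&(P[...,2]>.003)&(P[...,2]<.13)&(P[...,0]<.75)&(P[...,0]>.2)&(P[...,1]>-.5)&(P[...,1]<.5)).astype(np.uint8)
        k,l,s,c=cv2.connectedComponentsWithStats(m)
        res=[]
        for i in range(1,k):
            if 25<s[i,4]<500:
                Q=P[l==i]
                from scipy.optimize import least_squares
                o=least_squares(lambda p:np.linalg.norm(Q-p,axis=1)-r,Q.mean(0)-[0,0,.01],loss="soft_l1",f_scale=.002)
                res.append((c[i].round(0),s[i,4],o.x.round(4),round(float(np.sqrt(np.mean(o.fun**2))),4)))
        out[n]=res
    return out
E
python3 - <<'E'
from h import *
for n in ("top","scene"):
    f=dict(np.load(f"{n}0.npz")); b=beads(f)
    for k in b:
        for r in b[k]: print(n,k,*r)
    P=cloud(f);z=P[...,2]
    print("table z",np.median(z[(np.abs(z)<.02)]))
    hsv=cv2.cvtColor(f["image"],cv2.COLOR_BGR2HSV).astype(int)
    m=(hsv[...,0]>125)&(hsv[...,0]<160)&(hsv[...,1]>80)&(f["z_map"]>0)&(z>.01)
    Q=P[m];print(len(Q),Q.min(0),Q.max(0))
    np.save(f"purple_{n}.npy",Q)
    if n=="top":
        T=P[m&(z>.068)&(z<.09)]; print("rim",len(T),T.min(0),T.max(0)); 
        im=f["image"][130:260,210:330]; cv2.imwrite("pics/crop0.png",cv2.resize(im,None,fx=5,fy=4.6,interpolation=cv2.INTER_CUBIC))
E
```

```text
top pink [339. 264.] 175 [ 0.4365 -0.2749  0.0215] 0.0014
top blue [197. 264.] 115 [0.4394 0.1053 0.0166] 0.0011
top white [238. 200.] 257 [ 0.6061 -0.0061  0.0667] 0.0433
top white [246. 169.] 44 [ 0.6859 -0.0333  0.0487] 0.0025
top white [372. 171.] 80 [ 0.6699 -0.3502  0.1098] 0.0019
top white [104. 186.] 247 [0.6515 0.357  0.0185] 0.0088
top white [242. 211.] 110 [ 0.575  -0.0169  0.0519] 0.0118
top white [125. 227.] 73 [0.5395 0.291  0.0168] 0.0014
top white [240. 234.] 36 [ 0.5163 -0.0206  0.0479] 0.0016
table z -0.00027381136584914145
5267 [ 0.14790514 -0.64548543  0.03373517] [0.76596154 0.59767667 0.40349547]
rim 307 [ 0.48371711 -0.10331302  0.06803367] [0.72004907 0.02537363 0.08418057]
scene pink [229. 277.] 173 [ 0.4369 -0.2737  0.0231] 0.0017
scene blue [234. 190.] 56 [0.4397 0.1062 0.0195] 0.0024
scene white [292. 149.] 100 [0.6535 0.3543 0.0162] 0.0096
scene white [263. 156.] 31 [0.5405 0.291  0.018 ] 0.0026
table z 0.0011994867796039088
5395 [-0.03727652 -0.65082284  0.0100001 ] [0.71977538 0.65522743 0.52627373]
```

View pics/crop0.png

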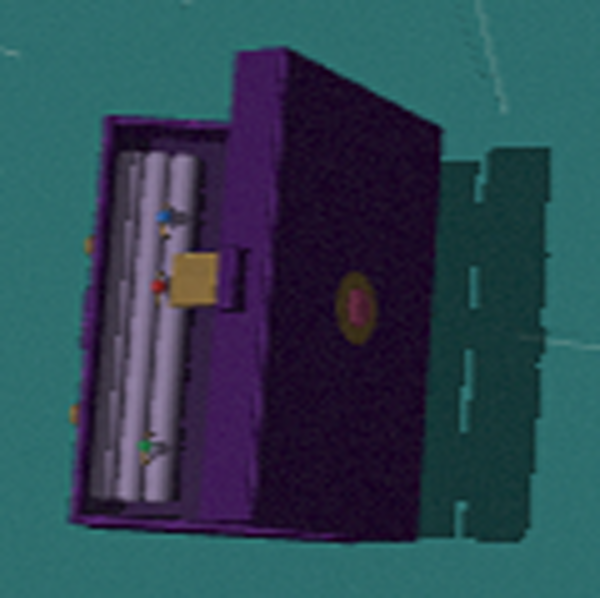

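```bash
cat > fit.py <<'E'
from h import *
from scipy.optimize import least_squares
def sdf(p,lo,hi):
    c=(lo+hi)/2;q=np.abs(p-c)-(hi-lo)/2
    return np.linalg.norm(np.maximum(q,0),axis=1)+np.minimum(q.max(1),0)
def res(t,Q):
    c,s=np.cos(t[2]),np.sin(t[2])
    d=Q-[t[0],t[1],0]; p=np.c_[c*d[:,0]+s*d[:,1],-s*d[:,0]+c*d[:,1],d[:,2]]
    a=np.abs(sdf(p,np.array([-.075,-.115,0]),np.array([.075,.115,.08])))
    h=p-[.077,0,.08]; ca,sa=np.cos(t[3]),np.sin(t[3])
    l=np.c_[h[:,0]*ca-h[:,2]*sa,h[:,1],h[:,0]*sa+h[:,2]*ca]
    b=np.abs(sdf(l,np.array([-.152,-.115,0]),np.array([0,.115,.028])))
    return np.minimum(a,b)
A=np.load("purple_top.npy");B=np.load("purple_scene.npy")
def sel(Q): return Q[(Q[:,0]>.44)&(Q[:,0]<.78)&(Q[:,1]>-.2)&(Q[:,1]<.1)&(Q[:,2]>.01)&(Q[:,2]<.24)]
A=sel(A);B=sel(B)
# drop tray interior points
for nm,Q in (("top",A),("scene",B),("both",np.r_[A,B])):
    best=min((least_squares(res,[.6,-.045,y,1.0],args=(Q,),loss="soft_l1",f_scale=.003) for y in (-1.5,-1.65,-1.75)),key=lambda o:o.cost)
    print(nm,len(Q),best.x.round(4),np.median(best.fun*0+res(best.x,Q)),np.degrees(best.x[2]))
E
python3 fit.py
```

```text
top 5085 [ 0.5993 -0.0556 -1.6407  1.0085] 0.0007484837049561467 -94.00662077577464
scene 5300 [ 0.598  -0.0545 -1.643   1.0184] 0.0014616722030087945 -94.13649051056595
both 10385 [ 0.599  -0.0548 -1.6419  1.015 ] 0.001066120715337817 -94.07537920243445
```

Run:
```python
from h import *
x0,y0,yaw=.599,-.055,-1.6415
for n in ("top","scene"):
    f=dict(np.load(f"{n}0.npz"));P=cloud(f)
    hsv=cv2.cvtColor(f["image"],cv2.COLOR_BGR2HSV).astype(int)
    d=P-[x0,y0,0];c,s=np.cos(yaw),np.sin(yaw)
    B=np.stack([c*d[...,0]+s*d[...,1],-s*d[...,0]+c*d[...,1],d[...,2]],-1)*1000
    m=(hsv[...,0]>12)&(hsv[...,0]<35)&(hsv[...,1]>80)&(hsv[...,2]>60)&(abs(B[...,0])<110)&(abs(B[...,1])<40)&(B[...,2]>20)&(f["z_map"]>0)
    v,u=np.nonzero(m);Q=B[m]
    print(n,len(Q),u.min(),u.max(),v.min(),v.max()) if len(Q) else 0
    for i in range(0,len(Q),max(1,len(Q)//25)): print(u[i],v[i],Q[i].round())
```

```text
top 102 241 284 185 200
245 185 [-22.  15. 208.]
249 185 [-12.  14. 215.]
245 186 [-21.  12. 211.]
249 186 [-12.  12. 215.]
245 187 [-21.  10. 209.]
249 187 [-12.   9. 214.]
245 188 [-21.   7. 213.]
249 188 [-12.   7. 215.]
245 189 [-21.   5. 209.]
249 189 [-12.   5. 213.]
244 190 [-23.   3. 210.]
248 190 [-14.   3. 212.]
252 190 [ -5.   2. 220.]
247 191 [-16.   1. 212.]
251 191 [ -7.  -0. 219.]
246 192 [-18.  -2. 212.]
250 192 [ -9.  -2. 216.]
245 193 [-20.  -4. 211.]
249 193 [-11.  -4. 214.]
241 194 [-40.  17.  70.]
247 194 [-15.  -7. 215.]
251 194 [ -6.  -7. 218.]
245 195 [-20.  -8. 208.]
249 195 [-10.  -9. 218.]
244 196 [-22. -11. 210.]
284 198 [ 69.   2. 145.]
scene 69 280 292 194 205
284 194 [ 51.  -4. 175.]
286 194 [ 51.   1. 175.]
288 194 [ 52.   7. 176.]
284 195 [ 53.  -4. 172.]
286 195 [ 53.   2. 173.]
288 195 [ 52.   7. 172.]
290 195 [ 52.  13. 172.]
283 196 [ 54.  -7. 170.]
285 196 [ 56.  -1. 172.]
288 196 [ 55.   7. 171.]
290 196 [ 53.  13. 170.]
281 197 [ 55. -12. 167.]
283 197 [ 57.  -7. 168.]
290 197 [ 57.  13. 170.]
281 198 [ 61. -12. 168.]
291 198 [ 55.  16. 164.]
281 199 [ 58. -12. 162.]
291 199 [ 58.  16. 163.]
281 200 [ 57. -12. 157.]
292 200 [ 60.  19. 161.]
282 201 [ 61.  -9. 157.]
291 201 [ 62.  16. 158.]
281 202 [ 64. -12. 156.]
290 202 [ 63.  13. 156.]
282 203 [ 68.  -9. 156.]
289 203 [ 67.  11. 155.]
291 203 [ 67.  16. 156.]
283 204 [ 68.  -6. 152.]
285 204 [ 69.  -1. 153.]
287 204 [ 69.   5. 153.]
289 204 [ 69.  11. 154.]
283 205 [ 69.  -6. 150.]
285 205 [ 67.  -0. 147.]
287 205 [ 72.   5. 152.]
289 205 [ 67.  11. 148.]
```

```bash
cat >> h.py <<'E'
YAW=-1.6415; X0,Y0=.599,-.055
XB=np.array([np.cos(YAW),np.sin(YAW),0]);YB=np.array([-np.sin(YAW),np.cos(YAW),0]);ZB=np.array([0,0,1.])
def bw(x,y,z): return np.array([X0,Y0,0])+x*XB+y*YB+z*ZB
def rot(lean=0,pitch_axis=None):  # lean in deg
    a=np.radians(lean); z=-np.cos(a)*ZB+np.sin(a)*XB; x=YB; y=np.cross(z,x)
    return R.from_matrix(np.c_[x,y,z])
def delta(pos,Rt):
    from plant import manip
    s=manip.state();R0=q2R(s["tool_rot"])
    d=R0.inv().apply(np.array(pos)-s["tool_pos"]);a=(R0.inv()*Rt).as_rotvec()
    print("t",round(s["time"],2),"at",s["tool_pos"].round(4),"w",round(s["gripper_width"],3),"F",s["contact_force"].round(1),"J",s["joint_pos"].round(2))
    print('{"dx":%.4f,"dy":%.4f,"dz":%.4f,"ax":%.4f,"ay":%.4f,"az":%.4f}'%(*d,*a))
E
python3 - <<'E'
from h import *
delta([.4367,-.2745,.10],rot(0))
E
```

```text
t 0.1 at [ 0.2292 -0.5808  0.2302] w 1.002 F [ 0.3 -0.5 -0. ] J [-1.31  0.05  1.61 -0.    1.48 -0.12]
{"dx":-0.2086,"dy":-0.3054,"dz":0.1306,"ax":-0.0012,"ay":0.0015,"az":-1.1244}
```

```bash
python3 -m handwheel '[{"dx":-0.2086,"dy":-0.3054,"dz":0.1306,"az":-1.124},{"dx":-0.2086,"dy":-0.3054,"dz":0.1306,"az":-1.124},{"dx":-0.2086,"dy":-0.3054,"dz":0.1306,"az":-1.124},{"dx":-0.2086,"dy":-0.3054,"dz":0.1306,"az":-1.124},{"dx":-0.2086,"dy":-0.3054,"dz":0.1306,"az":-1.124}]'
python3 - <<'E'
from h import *
delta([.4367,-.2745,.10],rot(0))
E
```

```text
t 0.1 at [ 0.2292 -0.5808  0.2302] w 1.002 F [ 0.3 -0.5 -0. ] J [-1.31  0.05  1.61 -0.    1.48 -0.12]
{"dx":-0.2086,"dy":-0.3054,"dz":0.1306,"ax":-0.0012,"ay":0.0015,"az":-1.1244}invalid input at $[0]: expected keys dx, dy, dz, ax, ay, az
```

All six keys are needed.

```bash
python3 -m handwheel '[{"dx":-0.2086,"dy":-0.3054,"dz":0.1306,"ax":0,"ay":0,"az":-1.124},{"dx":-0.2086,"dy":-0.3054,"dz":0.1306,"ax":0,"ay":0,"az":-1.124},{"dx":-0.2086,"dy":-0.3054,"dz":0.1306,"ax":0,"ay":0,"az":-1.124},{"dx":-0.2086,"dy":-0.3054,"dz":0.1306,"ax":0,"ay":0,"az":-1.124},{"dx":-0.2086,"dy":-0.3054,"dz":0.1306,"ax":0,"ay":0,"az":-1.124}]'
python3 - <<'E'
from h import *
delta([.4367,-.2745,.10],rot(0))
E
```

```text
time: 0.72
tool_pos: [0.3953, -0.3356, 0.1263]
tool_rot: [-0.0, 0.992, -0.125, -0.0]
contact_force: [0.8, 0.2, 1.5]
gripper_width: 1.001
t 0.72 at [ 0.3953 -0.3356  0.1263] w 1.001 F [0.8 0.2 1.5] J [-0.85 -0.11  1.96  0.    1.3  -0.6 ]
{"dx":0.0249,"dy":-0.0695,"dz":0.0263,"ax":-0.0002,"ay":0.0000,"az":-0.1809}
```

```bash
python3 -m handwheel '[{"dx":0.025,"dy":-0.0695,"dz":0.0263,"ax":0,"ay":0,"az":-0.181},{"dx":0.025,"dy":-0.0695,"dz":0.0263,"ax":0,"ay":0,"az":-0.181},{"dx":0.025,"dy":-0.0695,"dz":0.0263,"ax":0,"ay":0,"az":-0.181}]'
python3 - <<'E'
from h import *
from plant import manip
print(beads(manip.grab_frame("top"))["pink"])
delta([.4367,-.2745,.006],rot(0))
E
```

```text
time: 1.1
tool_pos: [0.4365, -0.2761, 0.1004]
tool_rot: [-0.0, 0.999, -0.038, -0.001]
contact_force: [-0.7, -0.6, 0.2]
gripper_width: 1.001
[]
t 1.15 at [ 0.4365 -0.2772  0.1012] w 1.001 F [ 0.  -0.7 -0.2] J [-0.71 -0.09  1.98 -0.    1.25 -0.63]
{"dx":0.0000,"dy":-0.0028,"dz":0.0952,"ax":0.0007,"ay":0.0001,"az":-0.0065}
```

```bash
python3 -m handwheel '[{"dx":0,"dy":-0.0028,"dz":0.05,"ax":0,"ay":0,"az":-0.0065},{"dx":0,"dy":-0.0028,"dz":0.08,"ax":0,"ay":0,"az":-0.0065},{"dx":0,"dy":-0.0028,"dz":0.095,"ax":0,"ay":0,"az":-0.0065},{"dx":0,"dy":-0.0028,"dz":0.095,"ax":0,"ay":0,"az":-0.0065}]'; python3 -m handwheel '[{"dx":0,"dy":0,"dz":0,"ax":0,"ay":0,"az":0},{"dx":0,"dy":0,"dz":0,"ax":0,"ay":0,"az":0},{"dx":0,"dy":0,"dz":0,"ax":0,"ay":0,"az":0},{"dx":0,"dy":0,"dz":0,"ax":0,"ay":0,"az":0}]' 255
```

```text
time: 1.65
tool_pos: [0.4362, -0.2747, 0.0058]
tool_rot: [-0.0, 0.999, -0.036, -0.0]
contact_force: [0.4, -0.3, -0.2]
gripper_width: 1.001
time: 2.15
tool_pos: [0.438, -0.2747, 0.0076]
tool_rot: [0.001, 0.999, -0.035, 0.001]
contact_force: [0.1, -0.6, 6.0]
gripper_width: 0.484
```

Run:
```python
from h import *
from plant import manip
s=manip.state();print(s["time"],s["tool_pos"].round(4),s["gripper_width"],s["contact_force"].round(1))
```

```text
2.15 [ 0.438  -0.2747  0.0076] 0.48401703719634437 [ 0.1 -0.6  6. ]
```

```bash
python3 -m handwheel '[{"dx":0,"dy":0,"dz":-0.01,"ax":0,"ay":0,"az":0},{"dx":0,"dy":0,"dz":-0.05,"ax":0,"ay":0,"az":0},{"dx":0,"dy":0,"dz":-0.10,"ax":0,"ay":0,"az":0},{"dx":0,"dy":0,"dz":-0.15,"ax":0,"ay":0,"az":0},{"dx":0,"dy":0,"dz":-0.15,"ax":0,"ay":0,"az":0}]'
python3 - <<'E'
from h import *
from plant import manip
f=manip.grab_frame("scene");cv2.imwrite("pics/s1.png",cv2.resize(f["image"][120:340,120:340],None,fx=2.5,fy=2.5))
f=manip.grab_frame("top");cv2.imwrite("pics/t1.png",cv2.resize(f["image"][180:340,240:440],None,fx=3,fy=3))
delta([.42,.12,.20],rot(37))
E
```

```text
time: 2.78
tool_pos: [0.4392, -0.2757, 0.1617]
tool_rot: [0.003, 0.999, -0.035, 0.004]
contact_force: [-1.4, 0.2, -0.4]
gripper_width: 0.484
t 2.88 at [ 0.4367 -0.2737  0.1562] w 0.482 F [-0.5  0.1 -1.4] J [-0.7  -0.15  1.94 -0.    1.36 -0.63]
{"dx":-0.0441,"dy":-0.3915,"dz":-0.0440,"ax":-0.6455,"ay":-0.0005,"az":0.0006}
```

View pics/s1.png

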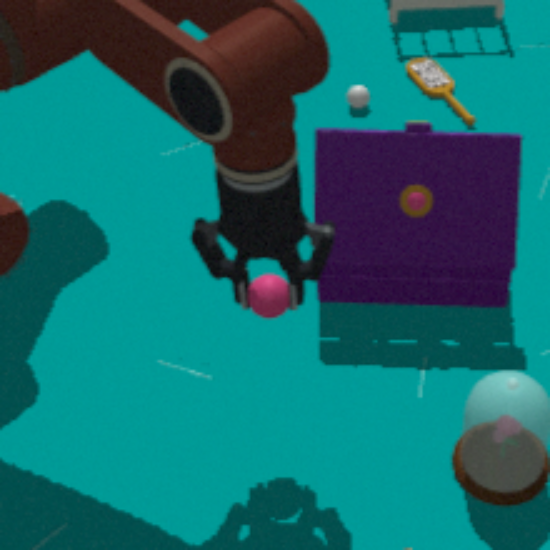

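```bash
python3 -m handwheel '[{"dx":-0.05,"dy":-0.03,"dz":-0.02,"ax":0,"ay":0,"az":0},{"dx":-0.06,"dy":-0.09,"dz":-0.03,"ax":0,"ay":0,"az":0},{"dx":-0.06,"dy":-0.15,"dz":-0.04,"ax":0,"ay":0,"az":0},{"dx":-0.06,"dy":-0.21,"dz":-0.044,"ax":0,"ay":0,"az":0},{"dx":-0.06,"dy":-0.27,"dz":-0.044,"ax":0,"ay":0,"az":0}]'
python3 - <<'E'
from h import *
delta([.42,.10,.22],rot(37))
E
```

```text
time: 3.5
tool_pos: [0.3946, 0.0016, 0.198]
tool_rot: [-0.0, 0.999, -0.035, -0.001]
contact_force: [0.7, 0.9, -0.5]
gripper_width: 0.486
t 3.5 at [0.3946 0.0016 0.198 ] w 0.486 F [ 0.7  0.9 -0.5] J [-0.19 -0.53  2.15  0.    1.52 -0.11]
{"dx":0.0183,"dy":-0.0999,"dz":-0.0220,"ax":-0.6462,"ay":0.0026,"az":0.0008}
```

```bash
python3 -m handwheel '[{"dx":0.005,"dy":-0.05,"dz":-0.01,"ax":-0.17,"ay":0,"az":0},{"dx":0.018,"dy":-0.10,"dz":-0.022,"ax":-0.34,"ay":0,"az":0},{"dx":0.018,"dy":-0.10,"dz":-0.022,"ax":-0.51,"ay":0,"az":0},{"dx":0.018,"dy":-0.10,"dz":-0.022,"ax":-0.646,"ay":0,"az":0},{"dx":0.018,"dy":-0.10,"dz":-0.022,"ax":-0.646,"ay":0,"az":0}]'
cat >> h.py <<'E'
def place(y,z,off,back,lean=37,x=.011):
    Rt=rot(lean); zt=Rt.as_matrix()[:,2]
    delta(bw(x,y,z)+(off-back)*zt,Rt)
E
python3 - <<'E'
from h import *
place(0,.0765,.0155,.13)
E
```

```text
time: 4.12
tool_pos: [0.419, 0.0991, 0.218]
tool_rot: [0.318, 0.947, -0.03, -0.014]
contact_force: [-0.1, -1.3, 0.4]
gripper_width: 0.483
t 4.12 at [0.419  0.0991 0.218 ] w 0.483 F [-0.1 -1.3  0.4] J [ 0.41 -0.18  1.95 -0.57  1.69  0.5 ]
{"dx":0.1905,"dy":0.0375,"dz":0.0894,"ax":0.0028,"ay":0.0037,"az":0.0081}
```

```bash
python3 -m handwheel '[{"dx":0.06,"dy":0.012,"dz":0.0,"ax":0,"ay":0,"az":0.008},{"dx":0.12,"dy":0.025,"dz":0.02,"ax":0,"ay":0.003,"az":0.008},{"dx":0.17,"dy":0.035,"dz":0.05,"ax":0.003,"ay":0.003,"az":0.008},{"dx":0.1905,"dy":0.0375,"dz":0.0894,"ax":0.003,"ay":0.003,"az":0.008},{"dx":0.1905,"dy":0.0375,"dz":0.0894,"ax":0.003,"ay":0.003,"az":0.008}]'
python3 - <<'E'
from h import *
from plant import manip
f=manip.grab_frame("scene");cv2.imwrite("pics/s2.png",cv2.resize(f["image"][80:300,160:400],None,fx=2.5,fy=2.5))
f=manip.grab_frame("top");cv2.imwrite("pics/t2.png",cv2.resize(f["image"][110:310,140:340],None,fx=3,fy=3))
print(beads(f)["pink"])
place(0,.0765,.0155,0)
E
```

```text
time: 4.75
tool_pos: [0.6031, -0.002, 0.1693]
tool_rot: [0.316, 0.948, -0.038, -0.012]
contact_force: [-0.7, -0.2, -0.3]
gripper_width: 0.484
[]
t 4.85 at [6.041e-01 3.000e-04 1.726e-01] w 0.483 F [-0.1  0.7 -0.6] J [ 0.15  0.18  1.68 -0.63  1.47  0.35]
{"dx":-0.0014,"dy":-0.0043,"dz":0.1323,"ax":-0.0034,"ay":-0.0009,"az":-0.0081}
```

View pics/t2.png

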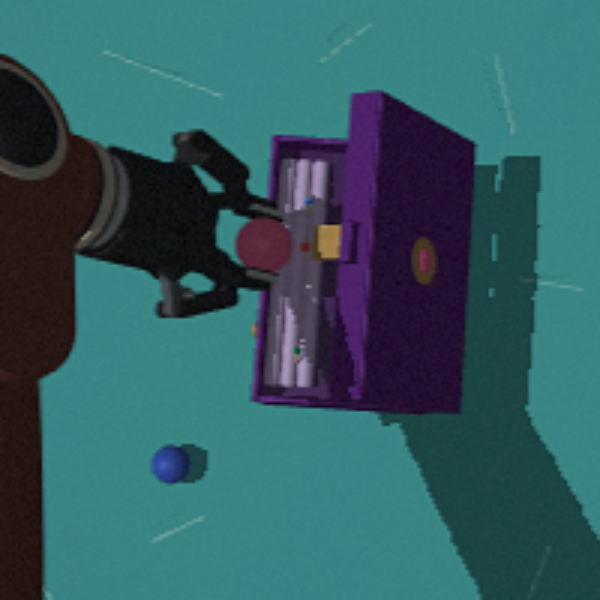

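View pics/s2.png

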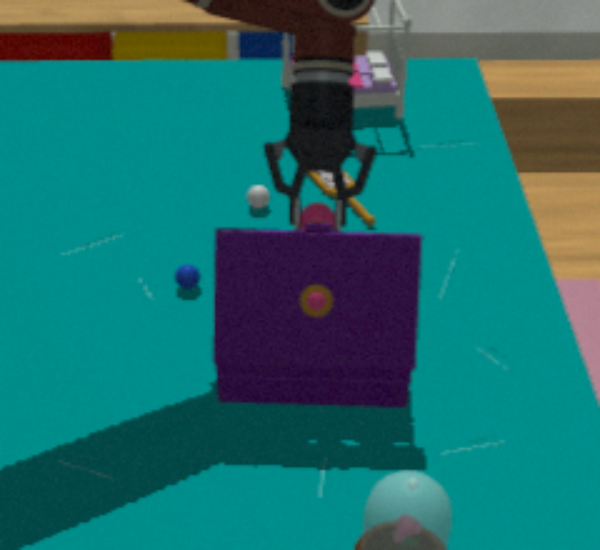

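```bash
cat >> h.py <<'E'
def ball(f,c,r,rad,lo=.1,hue=None):
    from scipy.optimize import least_squares
    P=cloud(f);u,v=c;h=rad
    hsv=cv2.cvtColor(f["image"],cv2.COLOR_BGR2HSV).astype(int)
    m=np.zeros(P.shape[:2],bool);m[v-h:v+h+1,u-h:u+h+1]=True
    m&=(f["z_map"]>0)&(P[...,2]>lo)
    if hue=="pink": m&=(hsv[...,0]>150)&(hsv[...,1]>80)
    if hue=="blue": m&=(hsv[...,0]>105)&(hsv[...,0]<130)&(hsv[...,1]>100)
    if hue=="white": m&=(hsv[...,1]<60)&(hsv[...,2]>70)
    Q=P[m];o=least_squares(lambda p:np.linalg.norm(Q-p,axis=1)-r,Q.mean(0)-[0,0,.012],loss="soft_l1",f_scale=.002)
    return o.x,len(Q),np.median(abs(np.linalg.norm(Q-o.x,axis=1)-r))
def inhand(c):
    from plant import manip
    s=manip.state(); return q2R(s["tool_rot"]).inv().apply(c-s["tool_pos"])
E
python3 - <<'E'
from h import *
from plant import manip
f=manip.grab_frame("top")
c=ball(f,(228,192),.022,14,hue="pink");print(c,inhand(c[0]))
E
```

```text
(array([0.60588943, 0.00867783, 0.18447965]), 270, np.float64(0.0006810372639037381)) [ 0.00081059  0.00023949 -0.01324076]
```

Run:
```python
from h import *
place(-.0005,.0885,.014,0)
```

```text
t 4.9 at [0.6046 0.001  0.1737] w 0.488 F [-0.1  0.3 -0.5] J [ 0.15  0.17  1.68 -0.63  1.47  0.35]
{"dx":-0.0025,"dy":0.0029,"dz":0.1225,"ax":-0.0036,"ay":-0.0032,"az":-0.0083}
```

```bash
python3 -m handwheel '[{"dx":-0.0025,"dy":0.003,"dz":0.05,"ax":-0.0036,"ay":-0.003,"az":-0.008},{"dx":-0.0025,"dy":0.003,"dz":0.095,"ax":-0.0036,"ay":-0.003,"az":-0.008},{"dx":-0.0025,"dy":0.003,"dz":0.12,"ax":-0.0036,"ay":-0.003,"az":-0.008},{"dx":-0.0025,"dy":0.003,"dz":0.1225,"ax":-0.0036,"ay":-0.003,"az":-0.008},{"dx":-0.0025,"dy":0.003,"dz":0.1225,"ax":-0.0036,"ay":-0.003,"az":-0.008}]'
python3 - <<'E'
from h import *
place(-.0005,.0765,.014,0)
from plant import manip
f=manip.grab_frame("scene");cv2.imwrite("pics/s3.png",cv2.resize(f["image"][80:300,160:400],None,fx=2.5,fy=2.5))
f=manip.grab_frame("top");cv2.imwrite("pics/t3.png",cv2.resize(f["image"][110:310,140:340],None,fx=3,fy=3))
place(-.0005,.0765,.014,0)
E
```

```text
time: 5.52
tool_pos: [0.5985, -0.0733, 0.0787]
tool_rot: [0.317, 0.948, -0.033, -0.01]
contact_force: [-0.4, -0.4, 0.2]
gripper_width: 0.479
t 5.53 at [ 0.5985 -0.0733  0.0787] w 0.479 F [-0.4 -0.4  0.2] J [ 0.03  0.25  1.77 -0.68  1.28  0.36]
{"dx":-0.0013,"dy":-0.0072,"dz":0.0114,"ax":0.0004,"ay":-0.0032,"az":-0.0003}
t 5.62 at [ 0.5989 -0.0732  0.079 ] w 0.486 F [0.6 0.4 0.7] J [ 0.03  0.25  1.77 -0.68  1.28  0.36]
{"dx":-0.0017,"dy":-0.0073,"dz":0.0117,"ax":0.0004,"ay":-0.0039,"az":-0.0005}
```

View pics/t3.png

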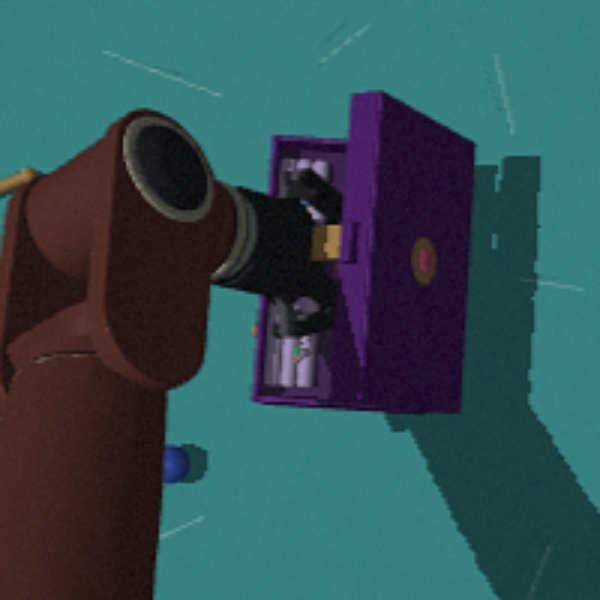

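```bash
python3 -m handwheel '[{"dx":-0.0015,"dy":-0.003,"dz":0.005,"ax":0,"ay":-0.003,"az":0},{"dx":-0.0015,"dy":-0.0055,"dz":0.0085,"ax":0,"ay":-0.003,"az":0},{"dx":-0.0015,"dy":-0.0055,"dz":0.0085,"ax":0,"ay":-0.003,"az":0}]'
python3 - <<'E'
from h import *
place(-.0005,.0765,.014,0)
E
```

```text
time: 6.0
tool_pos: [0.5962, -0.0746, 0.0667]
tool_rot: [0.317, 0.948, -0.033, -0.012]
contact_force: [-0.7, 0.2, 0.7]
gripper_width: 0.482
t 6.0 at [ 0.5962 -0.0746  0.0667] w 0.482 F [-0.7  0.2  0.7] J [ 0.03  0.26  1.78 -0.68  1.26  0.37]
{"dx":0.0009,"dy":-0.0011,"dz":0.0009,"ax":0.0008,"ay":0.0020,"az":0.0009}
```

```bash
python3 -m handwheel '[{"dx":0,"dy":-0.0006,"dz":0.0008,"ax":0,"ay":0,"az":0},{"dx":0,"dy":-0.0006,"dz":0.0008,"ax":0,"ay":0,"az":0}]';python3 -m handwheel '[{"dx":0,"dy":-0.0006,"dz":0.0008,"ax":0,"ay":0,"az":0},{"dx":0,"dy":-0.0006,"dz":0.0008,"ax":0,"ay":0,"az":0}]'
python3 - <<'E'
from h import *
place(-.0005,.0765,.014,0)
E
```

```text
time: 6.25
tool_pos: [0.5965, -0.0748, 0.0663]
tool_rot: [0.318, 0.948, -0.034, -0.012]
contact_force: [0.9, 0.8, 2.4]
gripper_width: 0.488
time: 6.5
tool_pos: [0.5969, -0.075, 0.0658]
tool_rot: [0.318, 0.948, -0.034, -0.012]
contact_force: [1.3, 1.1, 5.3]
gripper_width: 0.484
t 6.5 at [ 0.5969 -0.075   0.0658] w 0.484 F [1.3 1.1 5.3] J [ 0.03  0.26  1.78 -0.68  1.26  0.37]
{"dx":0.0002,"dy":-0.0008,"dz":0.0000,"ax":0.0014,"ay":0.0008,"az":-0.0002}
```

```bash
python3 -m handwheel '[{"dx":0,"dy":0.0004,"dz":-0.0006,"ax":0,"ay":0,"az":0},{"dx":0,"dy":0.0004,"dz":-0.0006,"ax":0,"ay":0,"az":0}]' 122;python3 -m handwheel '[{"dx":0,"dy":0,"dz":0,"ax":0,"ay":0,"az":0},{"dx":0,"dy":0,"dz":0,"ax":0,"ay":0,"az":0},{"dx":0,"dy":0,"dz":0,"ax":0,"ay":0,"az":0}]' 95
```

```text
time: 6.75
tool_pos: [0.5961, -0.0748, 0.0653]
tool_rot: [0.317, 0.948, -0.034, -0.012]
contact_force: [3.0, -0.3, 0.3]
gripper_width: 0.522
time: 7.12
tool_pos: [0.5954, -0.0748, 0.065]
tool_rot: [0.317, 0.948, -0.034, -0.013]
contact_force: [-0.2, -0.2, 0.3]
gripper_width: 0.627
```

```bash
python3 -m handwheel '[{"dx":0,"dy":0,"dz":-0.015,"ax":0,"ay":0,"az":0},{"dx":0,"dy":0,"dz":-0.05,"ax":0,"ay":0,"az":0},{"dx":0,"dy":0,"dz":-0.10,"ax":0,"ay":0,"az":0},{"dx":0,"dy":0,"dz":-0.15,"ax":0,"ay":0,"az":0},{"dx":0,"dy":0,"dz":-0.17,"ax":0,"ay":0,"az":0}]'
python3 - <<'E'
from h import *
from plant import manip
f=manip.grab_frame("top");cv2.imwrite("pics/t4.png",cv2.resize(f["image"][140:260,200:320],None,fx=5,fy=5))
print(beads(f)["blue"],beads(f)["white"][-3:])
delta([.4394,.1053,.12],rot(0))
E
```

```text
time: 7.75
tool_pos: [0.6052, 0.0294, 0.2053]
tool_rot: [0.317, 0.948, -0.034, -0.009]
contact_force: [0.7, 0.1, -0.1]
gripper_width: 0.624
[(array([196., 264.]), np.int32(116), array([0.4392, 0.1053, 0.0164]), 0.0015)] [(array([370., 169.]), np.int32(350), array([ 0.6734, -0.3435,  0.1116]), 0.0062), (array([242., 170.]), np.int32(133), array([ 0.6849, -0.0178,  0.0504]), 0.004), (array([235., 227.]), np.int32(97), array([0.5323, 0.0044, 0.0525]), 0.0067)]
t 7.8 at [0.6056 0.0299 0.206 ] w 0.63 F [0.3 0.2 1.3] J [ 0.2   0.16  1.63 -0.62  1.54  0.35]
{"dx":-0.1714,"dy":-0.1021,"dz":0.0299,"ax":0.6446,"ay":-0.0046,"az":-0.0002}
```

View pics/t4.png

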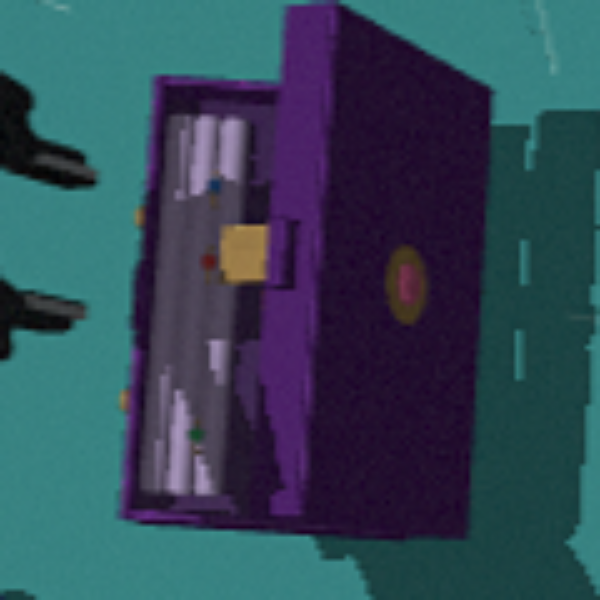

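```bash
python3 -m handwheel '[{"dx":-0.05,"dy":-0.035,"dz":0,"ax":0,"ay":0,"az":0},{"dx":-0.1,"dy":-0.07,"dz":0.01,"ax":0.16,"ay":0,"az":0},{"dx":-0.14,"dy":-0.1021,"dz":0.02,"ax":0.32,"ay":0,"az":0},{"dx":-0.1714,"dy":-0.1021,"dz":0.03,"ax":0.485,"ay":0,"az":0},{"dx":-0.1714,"dy":-0.1021,"dz":0.03,"ax":0.645,"ay":-0.0046,"az":0}]';python3 -m handwheel '[{"dx":0,"dy":0,"dz":0.04,"ax":0,"ay":0,"az":0},{"dx":0,"dy":0,"dz":0.05,"ax":0,"ay":0,"az":0},{"dx":0,"dy":0,"dz":0.05,"ax":0,"ay":0,"az":0}]'
python3 - <<'E'
from h import *
delta([.4395,.1055,.0],rot(0))
E
```

```text
time: 8.43
tool_pos: [0.4333, 0.1031, 0.1131]
tool_rot: [-0.002, 0.999, -0.036, -0.006]
contact_force: [0.1, 0.0, -0.3]
gripper_width: 0.629
time: 8.8
tool_pos: [0.4354, 0.1027, 0.0647]
tool_rot: [0.001, 0.999, -0.037, -0.005]
contact_force: [-0.1, -0.0, -0.3]
gripper_width: 0.632
t 8.8 at [0.4354 0.1027 0.0647] w 0.632 F [-0.1 -0.  -0.3] J [ 0.07 -0.21  2.15 -0.    1.21  0.14]
{"dx":0.0046,"dy":-0.0032,"dz":0.0646,"ax":0.0022,"ay":0.0104,"az":-0.0026}
```

```bash
python3 -m handwheel '[{"dx":0.0046,"dy":-0.0032,"dz":0.02,"ax":0.002,"ay":0.01,"az":-0.0026},{"dx":0.0046,"dy":-0.0032,"dz":0.05,"ax":0.002,"ay":0.01,"az":-0.0026},{"dx":0.0046,"dy":-0.0032,"dz":0.062,"ax":0.002,"ay":0.01,"az":-0.0026},{"dx":0.0046,"dy":-0.0032,"dz":0.063,"ax":0.002,"ay":0.01,"az":-0.0026},{"dx":0.0046,"dy":-0.0032,"dz":0.063,"ax":0.002,"ay":0.01,"az":-0.0026}]'
python3 - <<'E'
from h import *
delta([.4395,.1055,.001],rot(0))
E
```

```text
time: 9.43
tool_pos: [0.4421, 0.1058, 0.0043]
tool_rot: [-0.0, 0.999, -0.035, 0.003]
contact_force: [-0.9, -0.2, -0.5]
gripper_width: 0.633
t 9.43 at [0.4421 0.1058 0.0043] w 0.633 F [-0.9 -0.2 -0.5] J [ 0.07 -0.1   2.17 -0.    1.06  0.14]
{"dx":-0.0026,"dy":0.0005,"dz":0.0033,"ax":-0.0006,"ay":-0.0052,"az":0.0003}
```

```bash
python3 -m handwheel '[{"dx":-0.002,"dy":0,"dz":0.0025,"ax":0,"ay":-0.003,"az":0},{"dx":-0.002,"dy":0,"dz":0.0025,"ax":0,"ay":-0.003,"az":0}]'; python3 -m handwheel '[{"dx":0,"dy":0,"dz":0,"ax":0,"ay":0,"az":0},{"dx":0,"dy":0,"dz":0,"ax":0,"ay":0,"az":0},{"dx":0,"dy":0,"dz":0,"ax":0,"ay":0,"az":0},{"dx":0,"dy":0,"dz":0,"ax":0,"ay":0,"az":0}]' 255
```

```text
time: 9.68
tool_pos: [0.4393, 0.1058, 0.001]
tool_rot: [-0.0, 0.999, -0.035, 0.0]
contact_force: [1.3, 0.3, -0.9]
gripper_width: 0.63
time: 10.18
tool_pos: [0.4395, 0.1058, 0.001]
tool_rot: [-0.0, 0.999, -0.035, 0.0]
contact_force: [-0.9, 0.2, 3.5]
gripper_width: 0.365
```

```bash
python3 -m handwheel '[{"dx":0,"dy":0,"dz":-0.02,"ax":0,"ay":0,"az":0},{"dx":0,"dy":0,"dz":-0.08,"ax":-0.16,"ay":0,"az":0},{"dx":0,"dy":0,"dz":-0.14,"ax":-0.33,"ay":0,"az":0},{"dx":0,"dy":0,"dz":-0.19,"ax":-0.5,"ay":0,"az":0},{"dx":0.0,"dy":0,"dz":-0.2,"ax":-0.646,"ay":0,"az":0}]'
python3 - <<'E'
from h import *
place(-.066,.0735,.016,.13)
E
```

```text
time: 10.8
tool_pos: [0.4413, 0.1072, 0.2053]
tool_rot: [0.318, 0.948, -0.034, -0.007]
contact_force: [-0.3, 1.3, -1.1]
gripper_width: 0.367
t 10.8 at [0.4413 0.1072 0.2053] w 0.367 F [-0.3  1.3 -1.1] J [ 0.41 -0.11  1.92 -0.57  1.65  0.52]
{"dx":0.1023,"dy":0.0493,"dz":0.0893,"ax":0.0009,"ay":-0.0077,"az":-0.0043}
```

```bash
python3 -m handwheel '[{"dx":0.05,"dy":0.015,"dz":0.01,"ax":0,"ay":-0.007,"az":-0.004},{"dx":0.09,"dy":0.035,"dz":0.04,"ax":0,"ay":-0.007,"az":-0.004},{"dx":0.1023,"dy":0.0493,"dz":0.08,"ax":0,"ay":-0.007,"az":-0.004},{"dx":0.1023,"dy":0.0493,"dz":0.089,"ax":0,"ay":-0.007,"az":-0.004},{"dx":0.1023,"dy":0.0493,"dz":0.089,"ax":0,"ay":-0.007,"az":-0.004}]'
python3 - <<'E'
from h import *
from plant import manip
f=manip.grab_frame("top");cv2.imwrite("pics/t5.png",cv2.resize(f["image"][140:260,180:300],None,fx=5,fy=5))
try:
    c=ball(f,(231,220),.017,22,hue="blue");print(c,inhand(c[0]))
except Exception as e: print(e)
place(-.066,.0855,.016,0)
E
```

```text
time: 11.42
tool_pos: [0.5336, 0.0057, 0.1581]
tool_rot: [0.317, 0.948, -0.033, -0.016]
contact_force: [0.2, 0.3, 0.7]
gripper_width: 0.367
(array([0.53570376, 0.0146437 , 0.17184179]), 165, np.float64(0.0010152020763814149)) [ 0.00085108  0.0009459  -0.01533327]
t 11.47 at [0.5341 0.0063 0.159 ] w 0.367 F [ 0.2  0.2 -0.2] J [ 0.18  0.05  1.84 -0.62  1.47  0.38]
{"dx":0.0038,"dy":0.0097,"dz":0.1153,"ax":-0.0003,"ay":0.0070,"az":0.0045}
```

View pics/t5.png

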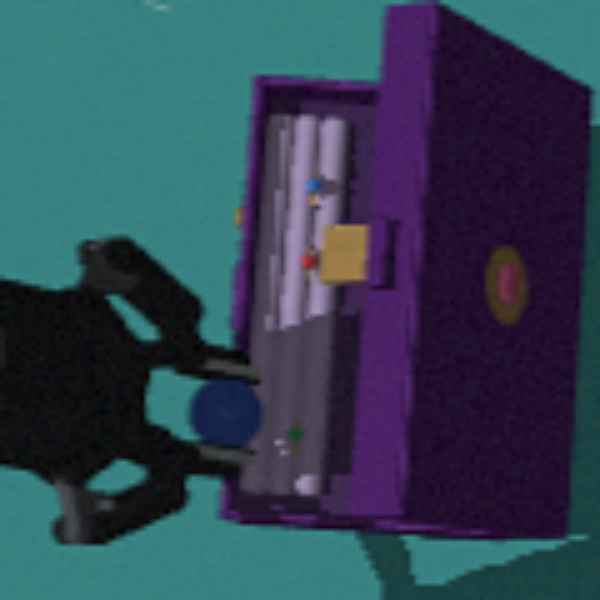

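```bash
python3 -m handwheel '[{"dx":0.0033,"dy":0.009,"dz":0.045,"ax":0,"ay":0.007,"az":0.0045},{"dx":0.0033,"dy":0.009,"dz":0.09,"ax":0,"ay":0.007,"az":0.0045},{"dx":0.0033,"dy":0.009,"dz":0.112,"ax":0,"ay":0.007,"az":0.0045},{"dx":0.0033,"dy":0.009,"dz":0.115,"ax":0,"ay":0.007,"az":0.0045},{"dx":0.0033,"dy":0.009,"dz":0.115,"ax":0,"ay":0.007,"az":0.0045}]'
python3 - <<'E'
from h import *
place(-.0665,.0735,.0155,0)
E
```

```text
time: 12.1
tool_pos: [0.5326, -0.0697, 0.074]
tool_rot: [0.317, 0.948, -0.034, -0.01]
contact_force: [0.3, 0.2, 0.5]
gripper_width: 0.368
t 12.1 at [ 0.5326 -0.0697  0.074 ] w 0.368 F [0.3 0.2 0.5] J [ 0.04  0.12  1.93 -0.68  1.26  0.38]
{"dx":-0.0014,"dy":-0.0070,"dz":0.0109,"ax":-0.0004,"ay":-0.0026,"az":-0.0010}
```

```bash
python3 -m handwheel '[{"dx":-0.001,"dy":-0.003,"dz":0.005,"ax":0,"ay":-0.002,"az":0},{"dx":-0.001,"dy":-0.0062,"dz":0.0085,"ax":0,"ay":-0.002,"az":0},{"dx":-0.001,"dy":-0.0062,"dz":0.0085,"ax":0,"ay":-0.002,"az":0}]'
python3 - <<'E'
from h import *
place(-.0665,.0735,.0155,0)
E
```

```text
time: 12.48
tool_pos: [0.5314, -0.0702, 0.0623]
tool_rot: [0.317, 0.948, -0.034, -0.011]
contact_force: [2.2, 0.9, -0.5]
gripper_width: 0.363
t 12.47 at [ 0.5314 -0.0702  0.0623] w 0.363 F [ 2.2  0.9 -0.5] J [ 0.04  0.13  1.94 -0.68  1.24  0.4 ]
{"dx":-0.0001,"dy":-0.0004,"dz":0.0012,"ax":-0.0008,"ay":-0.0000,"az":-0.0004}
```

```bash
python3 -m handwheel '[{"dx":0,"dy":-0.0003,"dz":0.0010,"ax":0,"ay":0,"az":0},{"dx":0,"dy":-0.0003,"dz":0.0010,"ax":0,"ay":0,"az":0}]';python3 -m handwheel '[{"dx":0,"dy":-0.0004,"dz":0.0006,"ax":0,"ay":0,"az":0},{"dx":0,"dy":-0.0004,"dz":0.0006,"ax":0,"ay":0,"az":0}]'
python3 - <<'E'
from h import *
place(-.0665,.0735,.0155,0)
E
```

```text
time: 12.72
tool_pos: [0.5313, -0.0709, 0.0617]
tool_rot: [0.317, 0.948, -0.034, -0.011]
contact_force: [2.4, 1.2, 0.6]
gripper_width: 0.365
time: 12.98
tool_pos: [0.5313, -0.0712, 0.0611]
tool_rot: [0.317, 0.948, -0.034, -0.011]
contact_force: [2.4, 1.1, 1.6]
gripper_width: 0.364
t 12.97 at [ 0.5313 -0.0712  0.0611] w 0.364 F [2.4 1.1 1.6] J [ 0.04  0.13  1.94 -0.68  1.24  0.4 ]
{"dx":-0.0001,"dy":-0.0005,"dz":-0.0003,"ax":0.0001,"ay":0.0005,"az":-0.0012}
```

```bash
python3 -m handwheel '[{"dx":0.001,"dy":-0.0004,"dz":0,"ax":0,"ay":0,"az":0},{"dx":0.001,"dy":-0.0004,"dz":0,"ax":0,"ay":0,"az":0}]';python3 -m handwheel '[{"dx":0.0005,"dy":-0.0005,"dz":0.0006,"ax":0,"ay":0,"az":0},{"dx":0.0005,"dy":-0.0005,"dz":0.0006,"ax":0,"ay":0,"az":0}]'
python3 - <<'E'
from h import *
place(-.0665,.0735,.0155,0)
E
```

```text
time: 13.22
tool_pos: [0.5316, -0.071, 0.0605]
tool_rot: [0.317, 0.948, -0.034, -0.012]
contact_force: [1.4, 0.8, 4.0]
gripper_width: 0.363
time: 13.48
tool_pos: [0.5323, -0.0709, 0.06]
tool_rot: [0.317, 0.948, -0.034, -0.012]
contact_force: [1.1, 1.4, 5.2]
gripper_width: 0.365
t 13.47 at [ 0.5323 -0.0709  0.06  ] w 0.365 F [1.1 1.4 5.2] J [ 0.04  0.14  1.93 -0.68  1.24  0.4 ]
{"dx":-0.0011,"dy":0.0005,"dz":-0.0010,"ax":0.0005,"ay":0.0018,"az":-0.0009}
```

```bash
python3 -m handwheel '[{"dx":0,"dy":0.0003,"dz":-0.0004,"ax":0,"ay":0,"az":0},{"dx":0,"dy":0.0003,"dz":-0.0004,"ax":0,"ay":0,"az":0}]' 154;python3 -m handwheel '[{"dx":0,"dy":0,"dz":0,"ax":0,"ay":0,"az":0},{"dx":0,"dy":0,"dz":0,"ax":0,"ay":0,"az":0},{"dx":0,"dy":0,"dz":0,"ax":0,"ay":0,"az":0}]' 132
```

```text
time: 13.72
tool_pos: [0.532, -0.0708, 0.0596]
tool_rot: [0.317, 0.948, -0.034, -0.012]
contact_force: [1.9, 0.4, 1.5]
gripper_width: 0.397
time: 14.1
tool_pos: [0.5317, -0.0708, 0.0595]
tool_rot: [0.317, 0.948, -0.034, -0.012]
contact_force: [-0.8, -0.3, 0.2]
gripper_width: 0.486
```

```bash
python3 -m handwheel '[{"dx":0,"dy":0,"dz":-0.015,"ax":0,"ay":0,"az":0},{"dx":0,"dy":0,"dz":-0.05,"ax":0,"ay":0,"az":0},{"dx":0,"dy":0,"dz":-0.10,"ax":0,"ay":0,"az":0},{"dx":0,"dy":0,"dz":-0.15,"ax":0,"ay":0,"az":0},{"dx":0,"dy":0,"dz":-0.19,"ax":0,"ay":0,"az":0}]'
python3 - <<'E'
from h import *
from plant import manip
f=manip.grab_frame("top");cv2.imwrite("pics/t6.png",cv2.resize(f["image"][140:260,90:330],None,fx=3.3,fy=4))
print([b for b in beads(f)["white"] if b[0][0]<150])
delta([.54,.291,.08],rot(0))
E
```

```text
time: 14.72
tool_pos: [0.541, 0.045, 0.2148]
tool_rot: [0.317, 0.948, -0.034, -0.011]
contact_force: [1.0, 0.8, -0.7]
gripper_width: 0.485
[]
t 14.78 at [0.5433 0.0473 0.2196] w 0.484 F [0.4 1.6 3.2] J [ 0.24  0.03  1.75 -0.61  1.58  0.38]
{"dx":-0.0214,"dy":-0.2780,"dz":-0.0338,"ax":0.6419,"ay":-0.0089,"az":-0.0015}
```

View pics/t6.png

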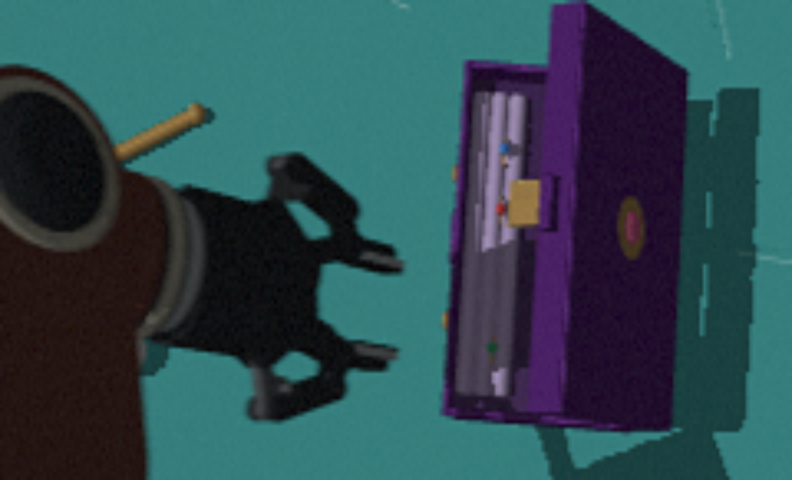

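```bash
python3 -m handwheel '[{"dx":-0.004,"dy":-0.05,"dz":-0.02,"ax":0,"ay":0,"az":0},{"dx":-0.008,"dy":-0.11,"dz":-0.03,"ax":0.16,"ay":0,"az":0},{"dx":-0.015,"dy":-0.17,"dz":-0.035,"ax":0.32,"ay":0,"az":0},{"dx":-0.02,"dy":-0.23,"dz":-0.034,"ax":0.485,"ay":0,"az":0},{"dx":-0.0214,"dy":-0.278,"dz":-0.034,"ax":0.642,"ay":-0.009,"az":0}]' 95; python3 -m handwheel '[{"dx":0,"dy":0,"dz":0.01,"ax":0,"ay":0,"az":0},{"dx":0,"dy":0,"dz":0.01,"ax":0,"ay":0,"az":0},{"dx":0,"dy":0,"dz":0.01,"ax":0,"ay":0,"az":0}]'
python3 - <<'E'
from h import *
delta([.54,.291,.001],rot(0))
E
```

```text
time: 15.4
tool_pos: [0.5362, 0.2891, 0.0717]
tool_rot: [-0.001, 0.999, -0.037, -0.004]
contact_force: [-0.1, -0.6, -0.5]
gripper_width: 0.626
time: 15.78
tool_pos: [0.5374, 0.2866, 0.0632]
tool_rot: [0.002, 0.999, -0.037, -0.004]
contact_force: [-0.5, -0.1, 0.6]
gripper_width: 0.63
t 15.78 at [0.5374 0.2866 0.0632] w 0.63 F [-0.5 -0.1  0.6] J [ 0.37  0.18  1.77 -0.    1.2   0.44]
{"dx":0.0027,"dy":-0.0049,"dz":0.0621,"ax":0.0040,"ay":0.0073,"az":-0.0042}
```

```bash
python3 -m handwheel '[{"dx":0.0027,"dy":-0.0045,"dz":0.0,"ax":0.004,"ay":0.007,"az":-0.004},{"dx":0.0027,"dy":-0.0045,"dz":0.035,"ax":0.004,"ay":0.007,"az":-0.004},{"dx":0.0027,"dy":-0.0045,"dz":0.057,"ax":0.004,"ay":0.007,"az":-0.004},{"dx":0.0027,"dy":-0.0045,"dz":0.06,"ax":0.004,"ay":0.007,"az":-0.004},{"dx":0.0027,"dy":-0.0045,"dz":0.06,"ax":0.004,"ay":0.007,"az":-0.004}]'
python3 - <<'E'
from h import *
delta([.54,.291,.001],rot(0))
E
```

```text
time: 16.4
tool_pos: [0.5393, 0.2908, 0.002]
tool_rot: [-0.0, 0.999, -0.036, -0.001]
contact_force: [0.2, 0.7, -0.1]
gripper_width: 0.63
t 16.4 at [0.5393 0.2908 0.002 ] w 0.63 F [ 0.2  0.7 -0.1] J [0.37 0.27 1.79 0.   1.09 0.44]
{"dx":0.0007,"dy":-0.0002,"dz":0.0010,"ax":-0.0005,"ay":0.0020,"az":-0.0003}
```

```bash
python3 -m handwheel '[{"dx":0.0003,"dy":0,"dz":0.001,"ax":0,"ay":0,"az":0},{"dx":0.0003,"dy":0,"dz":0.001,"ax":0,"ay":0,"az":0},{"dx":0.0003,"dy":0,"dz":0.001,"ax":0,"ay":0,"az":0},{"dx":0.0003,"dy":0,"dz":0.001,"ax":0,"ay":0,"az":0}]' 255
```

```text
time: 16.9
tool_pos: [0.5404, 0.2911, 0.0021]
tool_rot: [-0.001, 0.999, -0.036, 0.0]
contact_force: [0.1, -0.1, 6.1]
gripper_width: 0.365
```

```bash
python3 -m handwheel '[{"dx":0,"dy":0,"dz":-0.02,"ax":0,"ay":0,"az":0},{"dx":0,"dy":0,"dz":-0.08,"ax":0,"ay":0,"az":0},{"dx":0,"dy":0,"dz":-0.14,"ax":-0.17,"ay":0,"az":0},{"dx":0.02,"dy":0.03,"dz":-0.19,"ax":-0.35,"ay":0,"az":0},{"dx":0.05,"dy":0.08,"dz":-0.21,"ax":-0.52,"ay":0,"az":0}]'
python3 - <<'E'
from h import *
place(.066,.0735,.016,.14)
E
```

```text
time: 17.52
tool_pos: [0.5858, 0.2086, 0.2172]
tool_rot: [0.257, 0.966, -0.034, -0.006]
contact_force: [0.6, 0.0, -1.2]
gripper_width: 0.364
t 17.52 at [0.5858 0.2086 0.2172] w 0.364 F [ 0.6  0.  -1.2] J [ 0.42  0.23  1.5  -0.46  1.66  0.51]
{"dx":0.0971,"dy":0.1497,"dz":0.1380,"ax":-0.1249,"ay":-0.0057,"az":-0.0013}
```

```bash
python3 -m handwheel '[{"dx":0.03,"dy":0.05,"dz":0.01,"ax":-0.125,"ay":-0.0057,"az":0},{"dx":0.06,"dy":0.09,"dz":0.04,"ax":-0.125,"ay":-0.0057,"az":0},{"dx":0.09,"dy":0.125,"dz":0.08,"ax":-0.125,"ay":-0.0057,"az":0},{"dx":0.0971,"dy":0.15,"dz":0.12,"ax":-0.125,"ay":-0.0057,"az":0},{"dx":0.0971,"dy":0.15,"dz":0.138,"ax":-0.125,"ay":-0.0057,"az":0}]'
python3 - <<'E'
from h import *
from plant import manip
f=manip.grab_frame("top");cv2.imwrite("pics/t7.png",cv2.resize(f["image"][110:230,180:300],None,fx=5,fy=5))
try:
    c=ball(f,(230,166),.017,14,hue="white");print(c,inhand(c[0]))
except Exception as e: print(e)
place(.066,.0735,.016,.12)
E
```

```text
time: 18.15
tool_pos: [0.6659, -0.0005, 0.1642]
tool_rot: [0.316, 0.948, -0.036, -0.016]
contact_force: [0.9, 0.6, -1.0]
gripper_width: 0.366
(array([0.6678683 , 0.00829004, 0.17664067]), 162, np.float64(0.0008576919173038516)) [ 0.0024508   0.00217767 -0.01719671]
t 18.2 at [ 6.646e-01 -1.000e-04  1.616e-01] w 0.364 F [-2.2 -0.6 -2.4] J [ 0.13  0.32  1.52 -0.63  1.49  0.33]
{"dx":0.0046,"dy":0.0032,"dz":0.0087,"ax":-0.0008,"ay":0.0136,"az":0.0017}
```

View pics/t7.png

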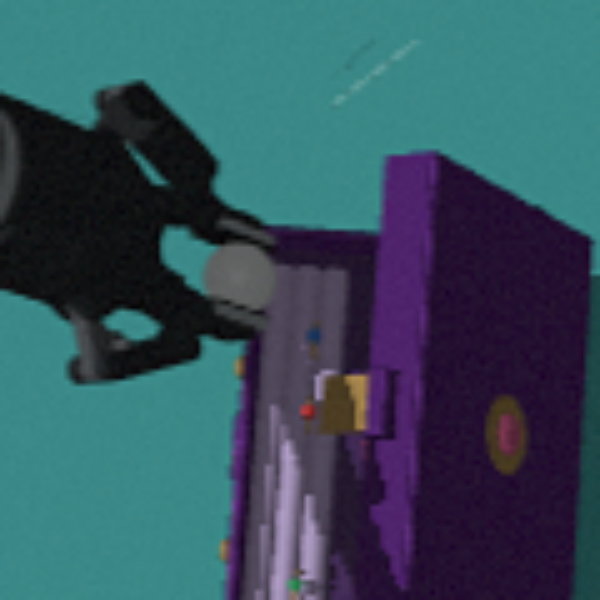

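```bash
python3 -m handwheel '[{"dx":0.0046,"dy":0.0032,"dz":0.0087,"ax":0,"ay":0.0136,"az":0},{"dx":0.0046,"dy":0.0032,"dz":0.0087,"ax":0,"ay":0.0136,"az":0},{"dx":0.0046,"dy":0.0032,"dz":0.0087,"ax":0,"ay":0.0136,"az":0},{"dx":0.0046,"dy":0.0032,"dz":0.0087,"ax":0,"ay":0.0136,"az":0}]'
python3 - <<'E'
from h import *
from plant import manip
f=manip.grab_frame("top")
c=ball(f,(230,166),.017,14,hue="white");print(c,inhand(c[0]))
place(.067,.0855,.0157,0)
E
```

```text
time: 18.7
tool_pos: [0.671, -0.0052, 0.1607]
tool_rot: [0.317, 0.948, -0.032, -0.008]
contact_force: [-0.2, -0.3, -0.4]
gripper_width: 0.363
(array([0.67272188, 0.00301876, 0.17312807]), 162, np.float64(0.0007671401838059214)) [ 0.00136288  0.0008036  -0.0151466 ]
t 18.75 at [ 0.6709 -0.0053  0.1605] w 0.365 F [ 0.3 -0.2  0.1] J [ 0.13  0.32  1.52 -0.64  1.46  0.32]
{"dx":-0.0020,"dy":0.0074,"dz":0.1151,"ax":-0.0014,"ay":-0.0071,"az":0.0016}
```

```bash
python3 -m handwheel '[{"dx":-0.0025,"dy":0.007,"dz":0.045,"ax":-0.001,"ay":-0.007,"az":0.001},{"dx":-0.0025,"dy":0.007,"dz":0.09,"ax":-0.001,"ay":-0.007,"az":0.001},{"dx":-0.0025,"dy":0.007,"dz":0.112,"ax":-0.001,"ay":-0.007,"az":0.001},{"dx":-0.0025,"dy":0.007,"dz":0.115,"ax":-0.001,"ay":-0.007,"az":0.001},{"dx":-0.0025,"dy":0.007,"dz":0.115,"ax":-0.001,"ay":-0.007,"az":0.001}]'
python3 - <<'E'
from h import *
place(.0665,.0735,.0155,0)
E
```

```text
time: 19.38
tool_pos: [0.6645, -0.0799, 0.0735]
tool_rot: [0.317, 0.948, -0.034, -0.011]
contact_force: [-0.9, 0.1, -0.4]
gripper_width: 0.363
t 19.38 at [ 0.6645 -0.0799  0.0735] w 0.363 F [-0.9  0.1 -0.4] J [ 0.02  0.38  1.61 -0.67  1.29  0.33]
{"dx":-0.0006,"dy":-0.0074,"dz":0.0100,"ax":-0.0003,"ay":-0.0008,"az":-0.0003}
```

```bash
python3 -m handwheel '[{"dx":-0.0004,"dy":-0.004,"dz":0.005,"ax":0,"ay":0,"az":0},{"dx":-0.0004,"dy":-0.0068,"dz":0.0088,"ax":0,"ay":0,"az":0},{"dx":-0.0004,"dy":-0.0068,"dz":0.0088,"ax":0,"ay":0,"az":0}]';python3 -m handwheel '[{"dx":0,"dy":-0.0004,"dz":0.0006,"ax":0,"ay":0,"az":0},{"dx":0,"dy":-0.0004,"dz":0.0006,"ax":0,"ay":0,"az":0}]'
python3 - <<'E'
from h import *
place(.0665,.0735,.0155,0)
E
```

```text
time: 19.75
tool_pos: [0.6639, -0.0798, 0.0616]
tool_rot: [0.317, 0.948, -0.033, -0.011]
contact_force: [1.8, 0.6, 0.2]
gripper_width: 0.362
time: 20.0
tool_pos: [0.6639, -0.08, 0.0613]
tool_rot: [0.317, 0.948, -0.034, -0.011]
contact_force: [1.0, 2.4, 3.5]
gripper_width: 0.36
t 20.0 at [ 0.6639 -0.08    0.0613] w 0.36 F [1.  2.4 3.5] J [ 0.02  0.4   1.61 -0.68  1.28  0.34]
{"dx":-0.0000,"dy":-0.0001,"dz":0.0002,"ax":-0.0004,"ay":-0.0007,"az":-0.0003}
```

```bash
python3 -m handwheel '[{"dx":0.0005,"dy":-0.001,"dz":-0.0002,"ax":0,"ay":0,"az":0},{"dx":0.0005,"dy":-0.001,"dz":-0.0002,"ax":0,"ay":0,"az":0}]'
```

```text
time: 20.25
tool_pos: [0.6642, -0.0798, 0.0611]
tool_rot: [0.318, 0.948, -0.034, -0.011]
contact_force: [0.9, 1.3, 6.5]
gripper_width: 0.365
```

Seated, with the force mainly vertical. Releasing gently now.

```bash
python3 -m handwheel '[{"dx":0,"dy":0.0004,"dz":-0.0005,"ax":0,"ay":0,"az":0},{"dx":0,"dy":0.0004,"dz":-0.0005,"ax":0,"ay":0,"az":0}]' 154;python3 -m handwheel '[{"dx":0,"dy":0,"dz":0,"ax":0,"ay":0,"az":0},{"dx":0,"dy":0,"dz":0,"ax":0,"ay":0,"az":0},{"dx":0,"dy":0,"dz":0,"ax":0,"ay":0,"az":0}]' 132
```

```text
time: 20.5
tool_pos: [0.664, -0.0797, 0.0605]
tool_rot: [0.317, 0.948, -0.033, -0.011]
contact_force: [4.0, -0.6, 1.3]
gripper_width: 0.395
time: 20.88
tool_pos: [0.6629, -0.0793, 0.0598]
tool_rot: [0.317, 0.948, -0.033, -0.013]
contact_force: [0.5, -0.8, 0.4]
gripper_width: 0.479
```

```bash
python3 -m handwheel '[{"dx":0,"dy":0,"dz":-0.015,"ax":0,"ay":0,"az":0},{"dx":0,"dy":0,"dz":-0.05,"ax":0,"ay":0,"az":0},{"dx":0,"dy":0,"dz":-0.10,"ax":0,"ay":0,"az":0},{"dx":0,"dy":0,"dz":-0.15,"ax":0,"ay":0,"az":0},{"dx":0,"dy":0,"dz":-0.20,"ax":0,"ay":0,"az":0}]'
python3 - <<'E'
from h import *
from plant import manip
f=manip.grab_frame("top");cv2.imwrite("pics/t8.png",cv2.resize(f["image"][140:260,200:320],None,fx=5,fy=5))
f=manip.grab_frame("scene");cv2.imwrite("pics/s8.png",f["image"])
manip.state
delta([.44,.10,.28],rot(0))
E
```

```text
time: 21.5
tool_pos: [0.6723, 0.0422, 0.2227]
tool_rot: [0.317, 0.948, -0.033, -0.011]
contact_force: [0.1, -1.1, -0.3]
gripper_width: 0.482
t 21.6 at [0.6754 0.0443 0.2283] w 0.474 F [ 0.  -0.8  0.5] J [ 0.2   0.3   1.43 -0.62  1.59  0.31]
{"dx":-0.2380,"dy":0.0007,"dz":-0.0672,"ax":0.6426,"ay":-0.0112,"az":-0.0001}
```

View pics/t8.png

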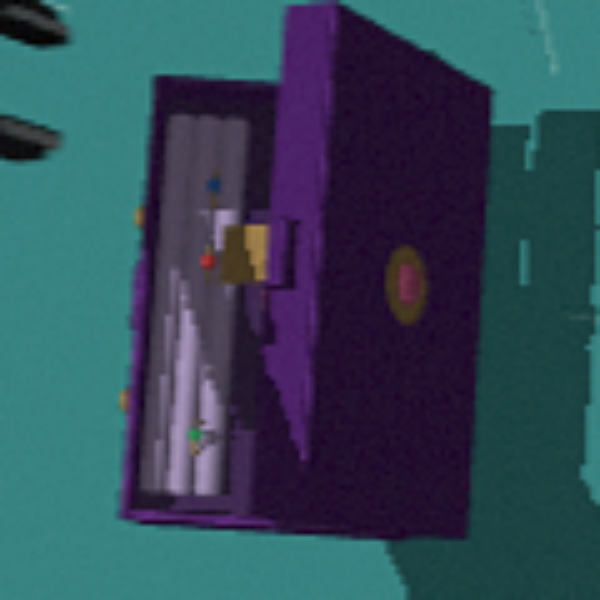

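View pics/s8.png

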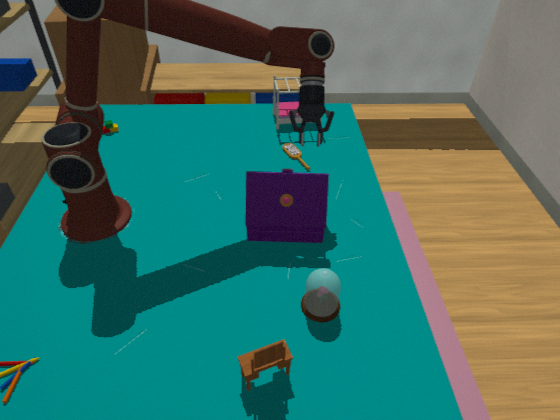

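Run:
```python
from h import *
f=dict(np.load("top0.npz"))
for nm,p in (("mid front",bw(.011-.018,0,.085)),("mid",bw(.011,0,.0765))):
    q=q2R(f["rotation"]).inv().apply(p-f["xyz"]); print(nm,(f["K"]@np.array([q[0],-q[1],-q[2]])/-q[2])[:2])
delta(bw(-.03,0,.30),rot(0))
print(bw(-.03,0,.30),bw(.09,0,.28))
```

```text
mid front [252.9687489  200.42909686]
mid [260.09653941 201.40815623]
t 21.6 at [0.6754 0.0443 0.2283] w 0.474 F [ 0.  -0.8  0.5] J [ 0.2   0.3   1.43 -0.62  1.59  0.31]
{"dx":-0.0687,"dy":0.1028,"dz":-0.0135,"ax":0.6426,"ay":-0.0112,"az":-0.0001}
[ 0.60111934 -0.02507495  0.3       ] [ 0.59264197 -0.14477514  0.28      ]
```

```bash
python3 -m handwheel '[{"dx":-0.02,"dy":0.03,"dz":-0.045,"ax":0.1,"ay":0,"az":0},{"dx":-0.04,"dy":0.055,"dz":-0.05,"ax":0.28,"ay":0,"az":0},{"dx":-0.0687,"dy":0.09,"dz":-0.03,"ax":0.46,"ay":-0.011,"az":0},{"dx":-0.0687,"dy":0.1028,"dz":-0.0135,"ax":0.6426,"ay":-0.011,"az":0},{"dx":-0.0687,"dy":0.1028,"dz":-0.0135,"ax":0.6426,"ay":-0.011,"az":0}]' 255
python3 - <<'E'
from h import *
delta(bw(.09,0,.28),rot(0))
E
```

```text
time: 22.22
tool_pos: [0.5978, -0.0322, 0.2935]
tool_rot: [0.001, 0.999, -0.04, -0.006]
contact_force: [0.1, -1.6, -0.4]
gripper_width: 0.002
t 22.23 at [ 0.5978 -0.0322  0.2935] w 0.002 F [ 0.1 -1.6 -0.4] J [-0.18 -0.03  1.59 -0.    1.59 -0.1 ]
{"dx":0.0041,"dy":0.1126,"dz":0.0138,"ax":0.0031,"ay":0.0110,"az":-0.0103}
```

```bash
python3 -m handwheel '[{"dx":0.002,"dy":0.06,"dz":0,"ax":0.003,"ay":0.011,"az":-0.01},{"dx":0.004,"dy":0.113,"dz":0.01,"ax":0.003,"ay":0.011,"az":-0.01},{"dx":0.004,"dy":0.113,"dz":0.05,"ax":0.003,"ay":0.011,"az":-0.01},{"dx":0.004,"dy":0.113,"dz":0.09,"ax":0.003,"ay":0.011,"az":-0.01},{"dx":0.004,"dy":0.113,"dz":0.09,"ax":0.003,"ay":0.011,"az":-0.01}]'
cat >> h.py <<'E'
def lidpt(th,r=.137,n=.028):
    return .077-r*np.cos(th)+n*np.sin(th), .08+r*np.sin(th)+n*np.cos(th)
E
python3 - <<'E'
from h import *
from plant import manip
f=manip.grab_frame("scene");cv2.imwrite("pics/s9.png",cv2.resize(f["image"][80:300,160:400],None,fx=2.5,fy=2.5))
s=manip.state();d=s["tool_pos"]-[X0,Y0,0];print("box",d@XB,d@YB,d[2])
for th in np.arange(1.05,-.01,-.1): print(round(th,2),np.round(lidpt(th),4))
delta(bw(.09,0,.205),rot(0))
E
```

```text
time: 22.85
tool_pos: [0.5908, -0.1395, 0.1985]
tool_rot: [-0.001, 0.999, -0.031, -0.005]
contact_force: [0.3, -0.6, -0.4]
gripper_width: -0.002
box 0.08535337571216024 -0.00051120493981281 0.20162940263030008
1.05 [0.0331 0.2128]
0.95 [0.0201 0.2077]
0.85 [0.0076 0.2014]
0.75 [-0.0042  0.1939]
0.65 [-0.0151  0.1852]
0.55 [-0.0252  0.1755]
0.45 [-0.0342  0.1648]
0.35 [-0.0421  0.1533]
0.25 [-0.0488  0.141 ]
0.15 [-0.0543  0.1282]
0.05 [-0.0584  0.1148]
t 22.9 at [ 0.5925 -0.1401  0.2016] w 0.006 F [ 0.3 -0.2  0.5] J [-0.35  0.04  1.68 -0.    1.43 -0.29]
{"dx":0.0005,"dy":0.0046,"dz":-0.0034,"ax":-0.0008,"ay":0.0045,"az":0.0078}
```

View pics/s9.png

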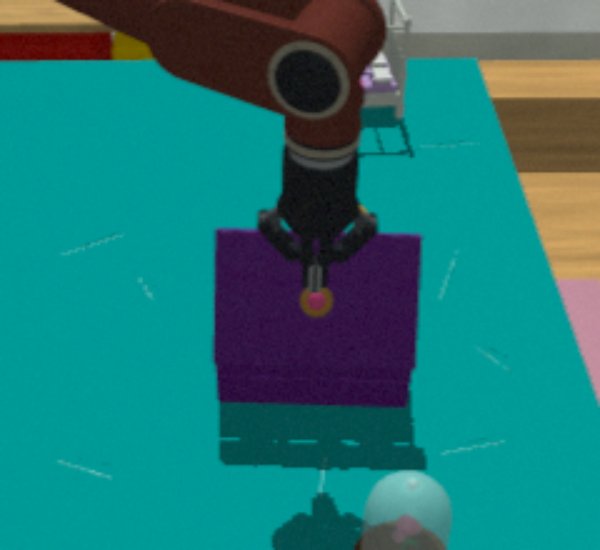

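```bash
python3 -m handwheel '[{"dx":0,"dy":-0.035,"dz":-0.0085,"ax":0,"ay":0,"az":0},{"dx":0,"dy":-0.046,"dz":-0.008,"ax":0,"ay":0,"az":0},{"dx":0,"dy":-0.0545,"dz":-0.006,"ax":0,"ay":0,"az":0},{"dx":0,"dy":-0.067,"dz":0,"ax":0,"ay":0,"az":0},{"dx":0,"dy":-0.0786,"dz":0.0077,"ax":0,"ay":0,"az":0}]'
python3 - <<'E'
from h import *
from plant import manip
f=manip.grab_frame("scene");cv2.imwrite("pics/s10.png",cv2.resize(f["image"][80:300,160:400],None,fx=2.5,fy=2.5))
s=manip.state();d=s["tool_pos"]-[X0,Y0,0];print("box",d@XB,d@YB,d[2],s["contact_force"])
E
```

```text
time: 23.52
tool_pos: [0.5984, -0.0626, 0.1953]
tool_rot: [0.0, 0.999, -0.032, -0.0]
contact_force: [0.6, 0.3, 0.1]
gripper_width: 0.001
box 0.006180780593915758 -0.0010543085318842466 0.19342734559129665 [ 0.49529748  1.18698161 -0.21296889]
```

View pics/s10.png

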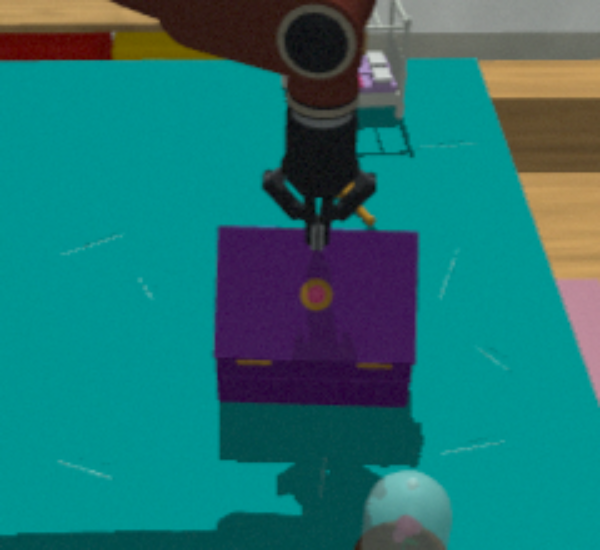

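```bash
python3 -m handwheel '[{"dx":0,"dy":-0.012,"dz":0.008,"ax":0,"ay":0,"az":0},{"dx":0,"dy":-0.023,"dz":0.018,"ax":0,"ay":0,"az":0},{"dx":0,"dy":-0.034,"dz":0.0286,"ax":0,"ay":0,"az":0},{"dx":0,"dy":-0.043,"dz":0.04,"ax":0,"ay":0,"az":0},{"dx":0,"dy":-0.050,"dz":0.0524,"ax":0,"ay":0,"az":0}]'
python3 - <<'E'
from h import *
from plant import manip
f=manip.grab_frame("scene");cv2.imwrite("pics/s11.png",cv2.resize(f["image"][80:300,160:400],None,fx=2.5,fy=2.5))
s=manip.state();d=s["tool_pos"]-[X0,Y0,0];print("box",d@XB,d@YB,d[2],s["contact_force"])
E
```

```text
time: 24.2
tool_pos: [0.6014, -0.0124, 0.1423]
tool_rot: [-0.0, 0.999, -0.032, -0.0]
contact_force: [0.1, -0.9, 0.5]
gripper_width: 0.002
box -0.04335310245353493 -0.0018710945234020368 0.14006513640205753 [-1.13787038  0.35706584 -1.3988101 ]
```

View pics/s11.png

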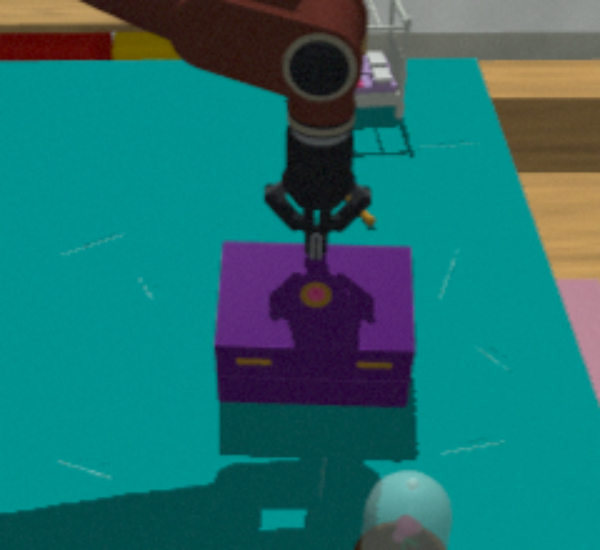

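```bash
python3 -m handwheel '[{"dx":0.001,"dy":-0.0085,"dz":0.008,"ax":0,"ay":0,"az":0},{"dx":0.001,"dy":-0.0115,"dz":0.013,"ax":0,"ay":0,"az":0},{"dx":0.001,"dy":-0.0135,"dz":0.018,"ax":0,"ay":0,"az":0},{"dx":0.001,"dy":-0.0145,"dz":0.021,"ax":0,"ay":0,"az":0}]'
python3 -m handwheel '[{"dx":0,"dy":0,"dz":0.002,"ax":0,"ay":0,"az":0},{"dx":0,"dy":0,"dz":0.004,"ax":0,"ay":0,"az":0}]'
```

```text
time: 24.75
tool_pos: [0.6034, 0.0013, 0.122]
tool_rot: [-0.0, 0.999, -0.032, -0.0]
contact_force: [-0.7, 0.8, 1.7]
gripper_width: -0.003
time: 25.0
tool_pos: [0.6035, 0.0011, 0.1183]
tool_rot: [-0.0, 0.999, -0.032, -0.0]
contact_force: [0.4, 0.8, 0.8]
gripper_width: -0.002
```

```bash
python3 -m handwheel '[{"dx":0,"dy":0,"dz":0.002,"ax":0,"ay":0,"az":0},{"dx":0,"dy":0,"dz":0.004,"ax":0,"ay":0,"az":0}]'
python3 -m handwheel '[{"dx":0,"dy":0,"dz":0.002,"ax":0,"ay":0,"az":0},{"dx":0,"dy":0,"dz":0.004,"ax":0,"ay":0,"az":0}]'
python3 -m handwheel '[{"dx":0,"dy":0,"dz":0.001,"ax":0,"ay":0,"az":0},{"dx":0,"dy":0,"dz":0.002,"ax":0,"ay":0,"az":0}]'
```

```text
time: 25.25
tool_pos: [0.6037, 0.0013, 0.1165]
tool_rot: [-0.0, 0.999, -0.032, -0.0]
contact_force: [-7.1, 1.8, 11.9]
gripper_width: -0.002
time: 25.5
tool_pos: [0.6039, 0.002, 0.1118]
tool_rot: [-0.001, 0.999, -0.032, 0.0]
contact_force: [-0.6, 2.2, 4.4]
gripper_width: -0.001
time: 25.75
tool_pos: [0.6035, 0.001, 0.1085]
tool_rot: [0.0, 0.999, -0.032, -0.0]
contact_force: [-1.9, 0.8, 6.4]
gripper_width: -0.001
```

Resistance rose to about 12 N, then gave way, so the tongue rode over the catch. I'll press a little more to be sure it bottoms out.

```bash
python3 -m handwheel '[{"dx":0,"dy":0,"dz":0.001,"ax":0,"ay":0,"az":0},{"dx":0,"dy":0,"dz":0.002,"ax":0,"ay":0,"az":0}]'
python3 -m handwheel '[{"dx":0,"dy":0,"dz":0.001,"ax":0,"ay":0,"az":0},{"dx":0,"dy":0,"dz":0.001,"ax":0,"ay":0,"az":0}]'
```

```text
time: 26.0
tool_pos: [0.6036, 0.001, 0.1084]
tool_rot: [0.0, 0.999, -0.032, -0.0]
contact_force: [-7.0, 1.3, 14.2]
gripper_width: 0.003
time: 26.25
tool_pos: [0.6036, 0.001, 0.1084]
tool_rot: [0.0, 0.999, -0.032, -0.0]
contact_force: [-7.9, 1.6, 16.5]
gripper_width: -0.002
```

```bash
python3 -m handwheel '[{"dx":0,"dy":0,"dz":-0.005,"ax":0,"ay":0,"az":0},{"dx":0,"dy":0,"dz":-0.05,"ax":0,"ay":0,"az":0},{"dx":0,"dy":-0.04,"dz":-0.10,"ax":0,"ay":0,"az":0},{"dx":0,"dy":-0.10,"dz":-0.13,"ax":0,"ay":0,"az":0},{"dx":0,"dy":-0.15,"dz":-0.14,"ax":0,"ay":0,"az":0}]'
python3 -m handwheel '[{"dx":-0.05,"dy":-0.03,"dz":0,"ax":0,"ay":0,"az":0},{"dx":-0.1,"dy":-0.05,"dz":0,"ax":0,"ay":0,"az":0},{"dx":-0.1,"dy":-0.05,"dz":0,"ax":0,"ay":0,"az":0}]'
python3 - <<'E'
from h import *
from plant import manip
from scipy.optimize import least_squares
import fit
for n in ("scene","top"):
    f=manip.grab_frame(n);cv2.imwrite(f"pics/{n}12.png",f["image"])
    P=cloud(f);z=P[...,2];hsv=cv2.cvtColor(f["image"],cv2.COLOR_BGR2HSV).astype(int)
    d=P-[X0,Y0,0];bx=d@XB;by=d@YB
    m=(f["z_map"]>0)&(abs(by)<.1)&(bx>-.06)&(bx<.06)&(z>.09)&(z<.2)
    A=np.c_[bx[m],np.ones(m.sum())];k=np.linalg.lstsq(A,z[m],rcond=None)[0];print(n,m.sum(),"slope",k[0],"z0",k[1])
    old=dict(np.load(f"{n}0.npz"))["image"]
    df=cv2.absdiff(old,f["image"]).max(2);print([ (b,[x[0] for x in v]) for b,v in beads(f).items()])
E
```

```text
time: 26.88
tool_pos: [0.6141, 0.152, 0.2476]
tool_rot: [-0.0, 0.999, -0.033, 0.002]
contact_force: [0.7, 0.5, 0.3]
gripper_width: 0.0
time: 27.25
tool_pos: [0.5138, 0.2086, 0.244]
tool_rot: [0.0, 1.0, -0.031, -0.001]
contact_force: [1.0, 0.2, -0.8]
gripper_width: 0.001
top 5085 [ 0.5993 -0.0556 -1.6407  1.0085] 0.0007484837049561467 -94.00662077577464
scene 5300 [ 0.598  -0.0545 -1.643   1.0184] 0.0014616722030087945 -94.13649051056595
both 10385 [ 0.599  -0.0548 -1.6419  1.015 ] 0.001066120715337817 -94.07537920243445
scene 1732 slope -0.00046688351425721274 z0 0.10993968572431577
[('pink', []), ('blue', []), ('white', [array([292., 149.])])]
top 3834 slope -0.0004739124293429654 z0 0.1083698887575354
[('pink', [array([256., 198.])]), ('blue', []), ('white', [array([371., 170.]), array([109., 184.])])]
```

View pics/scene12.png

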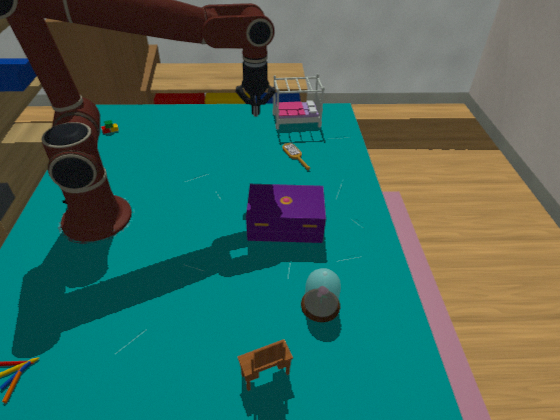

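View pics/top12.png

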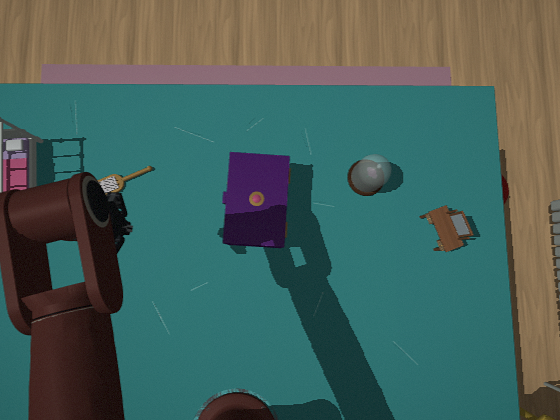

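The lid is shut and flat: slope about 0, top at 108 mm. The dome (370,177), dressing table (447,230) and brush (120,183) sit at the same top-view pixels as at the start.

```bash
python3 -c "
from plant import manip
print(manip.job_done())"
```

```text
the job is handed in; nothing more can be done
None
```

All three beads are back in the box and the lid is shut. I handed the job in at about 27 s of the 72 s allowed; no verdict came back. The pink bead went in the middle dimple, the blue in the right and the white in the left. Each was lowered until I felt light contact of about 5–6 N before I let go.

**Lid:** I pushed it round from behind, then pressed from above. Resistance rose to about 12 N, gave way, and the lid stopped hard at 108 mm under 16 N. After I moved the arm clear, both cameras showed it flat, with its top at 108 mm (top view) and 110 mm (scene view).

**Other objects:** the dome, hairbrush and dressing table look unmoved by eye in the before and after pictures. I did not measure them, and part of the brush was behind the arm in the last top view. No beads were left on the table.

**Not confirmed:** the open lid hid the dimples from both cameras, so I never saw the beads seated. That rests on the contact heights and forces, which matched the expected positions, and on a glimpse of the pink bead's edge where it should be. The blue and white beads first touched a dimple edge with 2–3 N of side force and were shifted by about 1 mm before release. There was a short sideways force of 2–4 N as the fingers opened on each bead. The latch snap is judged from the force drop and the lid height.

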